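# Close an oil pump with its flat cover and fit it in the crankcase

## Task

Close the oil pump and fit it: the flat steel pump cover lies on the granite surface plate, too thin to pick up there, so slide it until most of its lug sticks out over an edge that is free, where it can be pinched, and, without letting it fall to the bench, lay it flat in the rebate on top of the pump body where that stands on the bench, lug out through the gap. Then pick up the closed pump as one, lower it fully into its pocket in the crankcase with the lug over the threaded boss, and let go only when it rests on the pocket floor. Leave everything else where it stands.

Things in the scene. Friction and masses are not known exactly. Their poses are not given: they have to be found in the camera images.
- granite_top (a point): Dark granite surface plate, 200 x 200 mm square and 50 mm high, fixed on the bench; the point is the centre of its polished, level top face, its x and y axes run parallel to its edges (edges at +-100 mm along each). No lips. The smooth cover slides easily on it (friction about 0.25): pressed down with some 8 N by fingertips it follows them, and turns with two tips spread on it.
- cover_mid (a point): The pump cover: flat loose steel plate 3 mm thick, 65 g. Main part 46 mm (x) by 44 mm (y), rounded corners; from it a lug 28 mm wide (y), parallel-sided, runs out to -x, from x = -23 to -57 mm, with a 9 mm hole near its end. The point is the centre of the main part, half-way through the thickness. It balances 12 mm from here towards the lug. It lies on the granite, in any direction.
- cover_lug (a point): Point at the centre line of the cover's lug, half-way through the thickness, 40 mm to -x of the centre of the main part; same axes as the cover.
- cover: The same pump cover; origin at the centre of the main part's underside, 1.5 mm below the main part's centre point, same axes.
- pump: Oil pump body, loose aluminium block 58 mm (x) by 56 mm (y), 0.24 kg, standing on the bench; origin: centre of its underside. Grip it by its upright sides at y = +-28 mm. In its top, over the rotors, is a rebate 50 mm (x) by 48 mm (y), floor 32 mm and rim 35.5 mm above the underside; the 4 mm thick rim has a gap 34 mm wide in the middle of the -x side, for the cover's lug.
- pump_mid (a point): Centre of the solid block of the pump body, 16 mm above its underside; same axes as the pump.
- pump_seat (a point): Centre of the floor of the rebate in the pump's top, 32 mm above its underside; same axes as the pump. The seated cover has its main part's centre here, its lug to -x, its underside on this floor and its top 0.5 mm below the rim.
- pocket (a point): Pump pocket in the crankcase's deck, 64 mm (x) by 62 mm (y), 10 mm deep, level; the point is the centre of its floor, 60 mm above the bench. At x = -47 mm from it stands the threaded boss, 15 mm in diameter, its top 30 mm above the pocket floor; the lug of the fitted pump lies 2 mm above the boss, so the fitted pump has the axes of the pocket.
- can: Spray can, 58 mm in diameter and about 170 mm tall, standing on the bench close to one of the granite's edges, either on the -x or on the -y side; origin at the centre of its underside.
- bearing: Ball bearing lying flat on the bench, 52 mm in diameter, 15 mm high, beside the other one of these two edges; origin at the centre of its underside.
- stand: Dial gauge stand on the granite, base 44 x 40 mm, 139 mm tall; origin at the centre of its underside.
- vblock: Steel V-block on the granite, 50 mm (x) by 40 mm (y), 34 mm high; origin at the centre of its underside.
- blank: Plain rectangular blanking plate on the granite, 50 x 38 x 3 mm with two small holes and no lug: not the pump cover; origin at the centre of its underside.
- piston: Piston standing on the bench, 71 mm in diameter, 54 mm high; origin at the centre of its underside.
- conrod: Connecting rod lying on the bench, 147 mm long, 18 mm high; origin on its underside between the two eyes.
- wrench: Open-ended wrench lying on the bench, 160 mm long, lower than 15 mm; its long axis is x.
- crankcase: Crankcase half, aluminium casting fixed on the bench, 200 mm (x) by 260 mm (y) with a rounded end 33 mm farther at +x (oil filler there up to 91 mm high); flat deck 70 mm above the bench; origin: centre of its underside. A cylinder mouth 8 mm above the deck, 92 mm wide, at (5, -64) mm; four studs 9 mm thick reach 162 mm above the bench at (-35, -24), (45, -24), (-35, -104), (45, -104) mm. The pump pocket is at (-15, 65) mm.

How it is judged:
On the way, in this order (a step that is already met when the one before it is completed fails the run):
1. the cover lies flat on the granite with the middle of its lug out beyond one of the granite's edges ((x of cover_lug in the frame of granite_top above 0.1 m or y of cover_lug in the frame of granite_top above 0.1 m or x of cover_lug in the frame of granite_top below -0.1 m or y of cover_lug in the frame of granite_top below -0.1 m) and angle between cover_mid's own z axis and vertical below 0.06 rad and z of cover_mid in the frame of granite_top between -0.001 and 0.004 m), for 0.2 s.
2. the cover lies flat in the rebate of the pump, lug through the gap, with the pump upright on the bench (x of cover_mid in the frame of pump_seat between -0.004 and 0.004 m and y of cover_mid in the frame of pump_seat between -0.004 and 0.004 m and z of cover_mid in the frame of pump_seat between 0 and 0.003 m and angle between the z axis of cover_mid and the z axis of pump_seat, either way round below 0.05 rad and x of cover_lug in the frame of pump_seat below -0.03 m and angle between the x axis of cover_mid and the x axis of pump_seat, either way round below 0.15 rad and height (world z) of pump_mid below 0.019 m and angle between pump_mid's own z axis and vertical below 0.05 rad), for 0.2 s.
3. the closed pump is lifted as one, the cover still in its rebate (x of cover_mid in the frame of pump_seat between -0.004 and 0.004 m and y of cover_mid in the frame of pump_seat between -0.004 and 0.004 m and z of cover_mid in the frame of pump_seat between 0 and 0.003 m and angle between the z axis of cover_mid and the z axis of pump_seat, either way round below 0.05 rad and x of cover_lug in the frame of pump_seat below -0.03 m and angle between the x axis of cover_mid and the x axis of pump_seat, either way round below 0.15 rad and height (world z) of pump_mid above 0.04 m), for 0.1 s.
4. the closed pump stands on the pocket floor, lug over the boss, while the fingers still hold it (x of pump_mid in the frame of pocket between -0.005 and 0.005 m and y of pump_mid in the frame of pocket between -0.005 and 0.005 m and z of pump_mid in the frame of pocket between 0.013 and 0.019 m and angle between pump_mid's own z axis and vertical below 0.05 rad and angle between the x axis of pump_mid and the x axis of pocket, either way round below 0.15 rad and x of cover_lug in the frame of pocket below -0.03 m and x of cover_mid in the frame of pump_seat between -0.004 and 0.004 m and y of cover_mid in the frame of pump_seat between -0.004 and 0.004 m and z of cover_mid in the frame of pump_seat between 0 and 0.003 m and angle between the z axis of cover_mid and the z axis of pump_seat, either way round below 0.05 rad and x of cover_lug in the frame of pump_seat below -0.03 m and angle between the x axis of cover_mid and the x axis of pump_seat, either way round below 0.15 rad and contact force between the fingers and pump above 0.5 N), for 0.1 s.
At the end, for the whole second after the job is handed in: The pump stands level on the pocket floor (within 5 mm each way, 3 mm in height, 0.15 rad in turn), lug over the boss, and the cover lies flat in the pump's rebate (within 4 mm each way, 1.5 mm in height, 0.15 rad in turn, 0.05 rad in tilt), lug out through the gap (x of pump_mid in the frame of pocket between -0.005 and 0.005 m and y of pump_mid in the frame of pocket between -0.005 and 0.005 m and z of pump_mid in the frame of pocket between 0.013 and 0.019 m and angle between pump_mid's own z axis and vertical below 0.05 rad and angle between the x axis of pump_mid and the x axis of pocket, either way round below 0.15 rad and x of cover_lug in the frame of pocket below -0.03 m and x of cover_mid in the frame of pump_seat between -0.004 and 0.004 m and y of cover_mid in the frame of pump_seat between -0.004 and 0.004 m and z of cover_mid in the frame of pump_seat between 0 and 0.003 m and angle between the z axis of cover_mid and the z axis of pump_seat, either way round below 0.05 rad and x of cover_lug in the frame of pump_seat below -0.03 m and angle between the x axis of cover_mid and the x axis of pump_seat, either way round below 0.15 rad); the robot touches nothing.
It fails at once if the cover falls to the bench (height (world z) of cover_mid below 0.02 m).
It fails at once if the stand, V-block or blanking plate on the granite is shifted by more than 25 mm or knocked over (distance of any of stand, vblock, blank from where it was at the start of the episode above 0.025 m or angle between any of stand, vblock, blank's own z axis and vertical above 0.5 rad).
It fails at once if the spray can or the bearing is shifted by more than 25 mm or knocked over (distance of any of can, bearing from where it was at the start of the episode above 0.025 m or angle between any of can, bearing's own z axis and vertical above 0.5 rad).
It fails at once if the piston, connecting rod or wrench is shifted by more than 25 mm or knocked over (distance of any of piston, conrod, wrench from where it was at the start of the episode above 0.025 m or angle between any of piston, conrod, wrench's own z axis and vertical above 0.5 rad).
It also fails if it takes over 72 s, if anything falls off the work surface, if the arm or the gripper's body presses on something with over 40 N, if the wrist force passes 120 N, or if a joint passes its speed limit or range.

## Robot

A 6-joint arm with a two-finger parallel gripper is mounted at the origin on the work surface. World frame = base frame: x ahead of the robot, y to its left, z up, the work surface at z = 0. Lengths are in m, angles in rad, forces in N, time in s.
With the tool pointing down it reaches from about 0.35 to 0.775 m from the base axis. Payload 7.3 kg.
Tool frame: the origin (TCP) lies on the centre line of the jaws, within the pads' length; the fingertips stand 17 mm ahead of it and the grasp point (between the pads) lies 2 mm behind it (robot.tip_extent is the distance from the TCP to the fingertips, in m); z points along the fingers, y is the line along which they close (so a half turn about z gives the same grasp; the last joint's range is limited). The gripper opens to 92 mm and grips with 3 to 60 N. Pads are 19 mm wide; open, the fingers measure 130 mm over their backs; the gripper's body (75 mm by 190 mm) begins 47 mm behind the grasp point.
Start: joints at [-1.38, 0.342, 1.524, -0, 1.275, -0.146], TCP at [0.174, -0.496, 0.214] pointing down, gripper open.
Joint ranges: [-2.53, 2.53], [-0.77, 2.02], [0.04, 2.7], [-1, 4.14], [0.28, 2.66], [-3.11, 3.11]. Speed limits (rad/s): [2.57, 2.57, 3.14, 3.14, 3.14, 3.14].

## Interface

Orientations are given as [roll, pitch, yaw] about the fixed x, y, z axes, in that order (R = Rz(yaw) Ry(pitch) Rx(roll)).
In Python, from cell import robot gives the robot as it stands.
- The arm moves only by the tool step_arm, never from a script. Its argument "motion" is a list of rows, each a list of 2 entries, a list of its own where there are three numbers: the shift along the tool's x, y, z in units of 60 mm (1.0 is 60 mm), then the turn about the tool's z in rad. In form: [[[x, y, z], spin], ...]. A call has 1 to 10 rows; each row is the pose to reach, as a shift and turn from the pose commanded when the call began, along the tool's axes at that moment; what a row does not reach only later rows make up. A row lasts 1/8 s, in which the tool goes at most 62.5 mm and 10.7 degrees, less where a joint would pass 70% of its speed; a pose out of reach is approached as far as the arm can. A call with a gripper value outside its range is refused whole. "hand" is the closure in counts, from 0 (fully open) to 255 (shut), set as the call begins (left out, the last holds). The fingers move at their own pace and stop on an object; "squeeze" is the grip in N (left out, the last holds). Time passes only in rows, so rows that repeat a pose let the fingers close. It gives the time, the measured TCP pose, the force, the opening and the grip force at its end, in the units of the state.
- robot.observe(): the state, without advancing time (a new reading comes with each control period).
- robot.read_camera(name): name is "side" or "top" or "wrist"; returns a dict with "pixels" (400x640x3 uint8, red, green, blue), "intrinsics" (3x3 intrinsics, pixels), "k1" (the pictures are not rectified: a ray, as slopes to the right and down, at radius r is drawn at 1 + k1 r^2 times it, then the intrinsics apply), "xyz" and "rotation" of the camera in the world; the wrist camera has in their place "T_tool_cam" (4x4, takes a point from camera to tool coordinates, whose origin is the TCP and whose axes are the flange's). Camera axes: x right, y up, looking along -z (the intrinsics and any distortion apply to the point x, -y, -z); pixel columns grow to the right and rows downward; lengths in m; the calibration is good to about 2 mm. A picture is of the moment at which its call begins: read the wrist's pose just before it. There is no depth.
- robot.hand_in(): hands the job in; it is judged then, once.
The state is a dict: "time": time; "qpos": joint angles; "qvel": joint speeds; "joint_efforts": joint torques, N m; "tool_pos": TCP position; "tool_rot": TCP orientation; "contact_force": force on the tool from outside, world axes, zero at the start; "torque": the same for the moment, N m; "opening": finger opening in m; "grip_force": force on a finger pad.
Only numpy, scipy, OpenCV 4.12 (cv2) and the standard library are available. Lean on these libraries where they do the work, as an engineer would, in place of code of your own. Each camera call takes 0.05 s, during which the arm holds its last target. There are 200 camera calls.

## Working session

There is one attempt and no reset: what is moved stays moved. The work goes in short steps, Python scripts to look and compute and a tool call to move; the robot and the scene stay as the last step left them, time stands still between calls to the robot, and variables do not carry over. Pictures are saved under pics/ and viewed, at most 10 in all, crops included, and the job is handed in when it is done.

Besides the shell and the picture viewer there is one more tool, called after ">>>" in YAML: its name, and indented under it one key for each argument. step_arm: Moves the arm, as the interface text tells. Its arguments: {"type":"object","properties":{"motion":{"type":"array"},"hand":{"type":"number"},"squeeze":{"type":"number"}},"required":["motion"]}

```bash
ls; mkdir -p pics
cat > h.py <<'E'
import numpy as np, cv2
from cell import robot
from scipy.spatial.transform import Rotation as R
def cam(name):
    s=robot.observe(); c=robot.read_camera(name)
    if 'T_tool_cam' in c:
        T=np.eye(4); T[:3,:3]=R.from_euler('xyz',s['tool_rot']).as_matrix(); T[:3,3]=s['tool_pos']
        M=T@np.array(c['T_tool_cam']); c['xyz']=M[:3,3]; c['rotation']=M[:3,:3]
    c['xyz']=np.array(c['xyz']);c['rotation']=np.array(c['rotation']);c['K']=np.array(c['intrinsics']);return c
def save(c,f): np.savez(f,**{k:c[k] for k in('pixels','K','k1','xyz','rotation')})
def load(f): return dict(np.load(f))
def px2w(c,uv,z):
    uv=np.atleast_2d(np.array(uv,float)); K=c['K']; d=np.c_[(uv[:,0]-K[0,2])/K[0,0],(uv[:,1]-K[1,2])/K[1,1]]
    s=d.copy()
    for _ in range(20): s=d/(1+float(c['k1'])*(s**2).sum(1))[:,None]
    ray=np.c_[s[:,0],-s[:,1],-np.ones(len(s))]@c['rotation'].T
    t=(z-c['xyz'][2])/ray[:,2]; return c['xyz']+ray*t[:,None]
def w2px(c,p):
    q=(np.atleast_2d(p)-c['xyz'])@c['rotation']; s=np.c_[q[:,0]/-q[:,2],-q[:,1]/-q[:,2]]
    s=s*(1+float(c['k1'])*(s**2).sum(1))[:,None]; K=c['K']; return np.c_[s[:,0]*K[0,0]+K[0,2],s[:,1]*K[1,1]+K[1,2]]
def png(c,f,crop=None,k=1):
    im=c['pixels'][:,:,::-1]
    if crop: im=im[crop[1]:crop[3],crop[0]:crop[2]]
    cv2.imwrite(f,cv2.resize(im,None,fx=k,fy=k,interpolation=cv2.INTER_CUBIC))
E
python3 - <<'E'
from h import *
np.set_printoptions(precision=4,suppress=True)
print(robot.observe())
for n in('top','side'):
    c=cam(n); save(c,n+'0.npz'); png(c,f'pics/{n}0.png',k=1.25); print(n,c['xyz'],c['rotation'],c['K'],c['k1'])
E
```

```text
pics
{'time': 0.0, 'qpos': array([-1.38  ,  0.3427,  1.525 , -0.    ,  1.2754, -0.146 ]), 'qvel': array([-0.0002,  0.0016,  0.0012,  0.0013,  0.0004,  0.    ]), 'joint_efforts': array([ -0.0009, -43.124 , -24.4221,   0.0717,   0.0559,  -0.0001]), 'tool_pos': array([ 0.1734, -0.4951,  0.2135]), 'tool_rot': array([-3.1401, -0.0002,  0.3368]), 'contact_force': array([ 0.4059, -0.1803,  0.1256]), 'torque': array([-0.0062, -0.0368,  0.0023]), 'grip_force': 0.0, 'opening': 0.09212599731523193}
top [0.4122 0.0357 1.2157] [ 0.1328 -0.0055 -1.5804] [[476.9097   0.     316.8827]
 [  0.     476.9097 210.0986]
 [  0.       0.       1.    ]] 0.023033576683000486
side [0.0262 0.6461 0.7667] [ 0.8741  0.0029 -2.4107] [[404.3      0.     317.8729]
 [  0.     404.3    203.9741]
 [  0.       0.       1.    ]] -0.0014344464079006573
```

Run:
```python
s=open('h.py').read()
s=s.replace("c['rotation']=np.array(c['rotation']);","r=np.array(c['rotation']);c['rotation']=r if r.shape==(3,3) else R.from_euler('xyz',r).as_matrix();")
s=s.replace("def load(f): return dict(np.load(f))","def load(f):\n    c=dict(np.load(f)); r=c['rotation']; c['rotation']=r if r.shape==(3,3) else R.from_euler('xyz',r).as_matrix(); return c")
open('h.py','w').write(s)
```

```text
(no output)
```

View pics/top0.png

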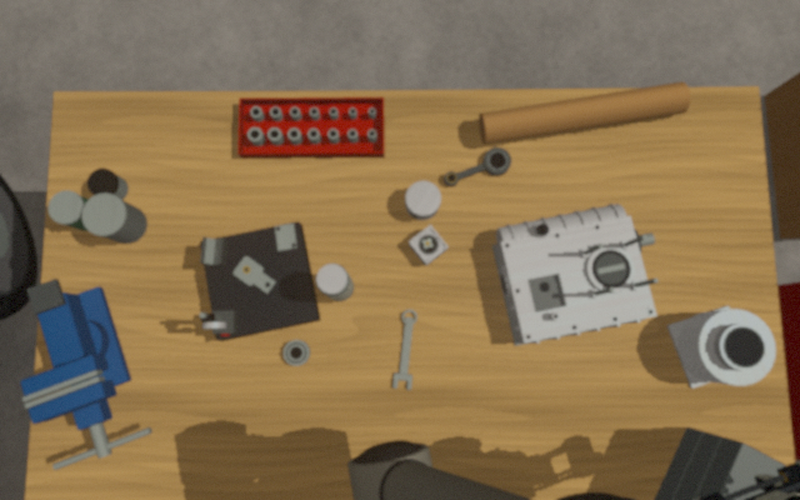

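View pics/side0.png

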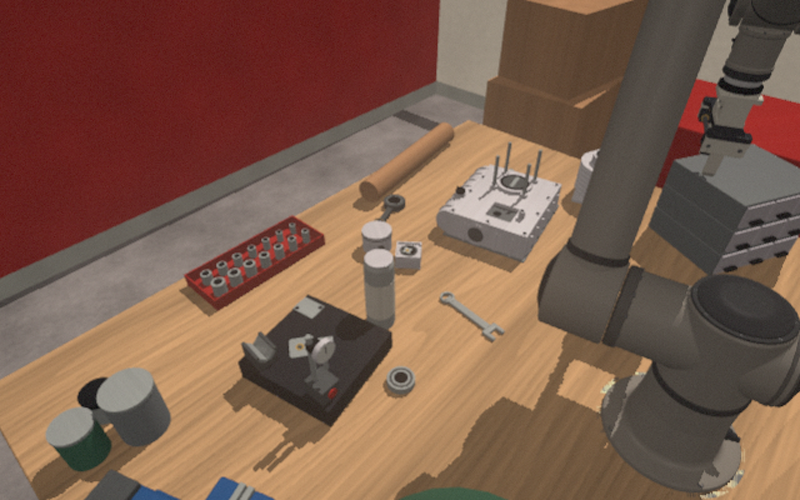

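Run:
```python
from h import *
c=load('top0.npz'); png(c,'pics/topA.png',(150,160,300,275),5.2)
png(c,'pics/topB.png',(310,130,530,285),3.6)
```

```text
(no output)
```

View pics/topA.png

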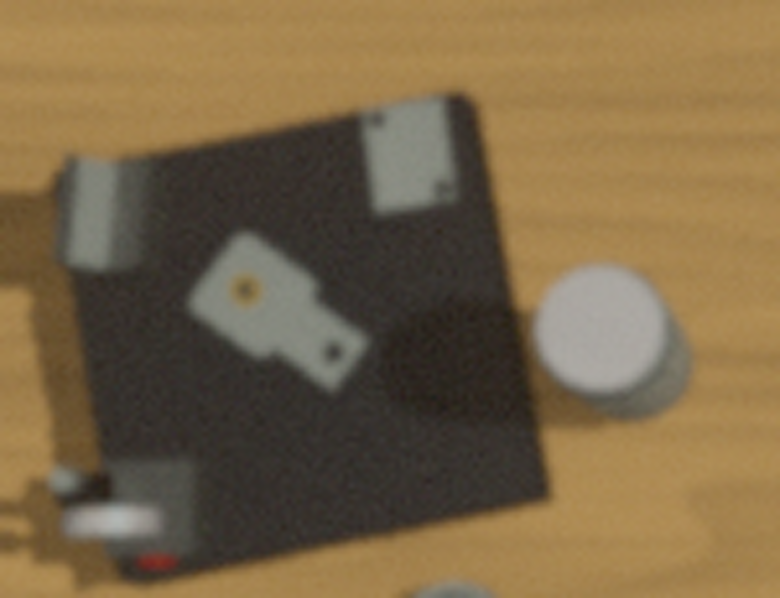

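View pics/topB.png

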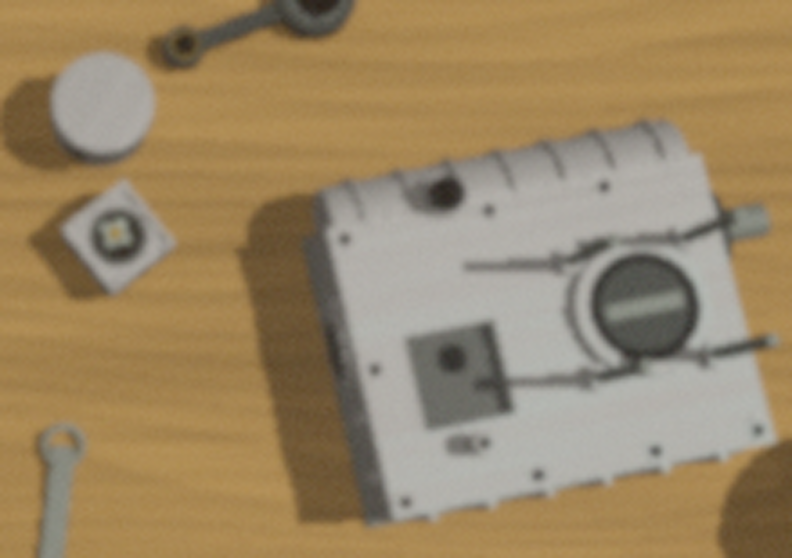

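Run:
```python
from h import *
np.set_printoptions(precision=4,suppress=True)
c=load('top0.npz')
A=lambda p:np.array(p)/5.2+[150,160]
B=lambda p:np.array(p)/3.6+[310,130]
g=px2w(c,A([(475,93),(550,497),(130,583)]),.05); print('granite TR,BR,BL',g)
print(np.linalg.norm(g[0]-g[1]),np.linalg.norm(g[1]-g[2]))
gc=(g[0]+g[2])/2; x=(g[0]-g[1]); y=g[2]-g[1]; print('gc',gc,'yaw',np.arctan2(x[1],x[0]),np.arctan2(y[1],y[0])-np.pi/2)
m=px2w(c,A([(243,230),(188,303),(262,360),(318,287),(370,345),(335,393),(246,290),(333,352)]),.053);print('cover',m)
print('mid',m[:4].mean(0),'hole dir',m[7]-m[6])
print('blank',px2w(c,A([(360,105),(445,97),(458,205),(375,215)]),.053))
print('vb top',px2w(c,A([(78,158),(150,160),(135,270),(65,268)]),.084))
print('stand base',px2w(c,A([(110,462),(198,460),(198,555)]),.055))
print('can top',px2w(c,A([(600,330)]),.17)); print('bearing',px2w(c,np.array([(295,352)])/1.25,.015))
print('pump',px2w(c,B([(122,181),(176,241),(113,294),(60,232),(118,237)]),.0355))
print('pocket',px2w(c,B([(407,337),(495,322),(512,412),(428,428)]),.06+.01),px2w(c,B([(452,358),(467,444)]),.09))
print('piston',px2w(c,B([(102,103)]),.054))
```

```text
granite TR,BR,BL [[0.6503 0.2147 0.05  ]
 [0.4576 0.1775 0.05  ]
 [0.4198 0.3718 0.05  ]]
0.19622971696976954 0.19793124594350056
gc [0.535  0.2932 0.05  ] yaw 0.19076511318917633 0.19191240655210118
cover [[0.5846 0.3228 0.053 ]
 [0.5501 0.3478 0.053 ]
 [0.5229 0.3125 0.053 ]
 [0.5571 0.287  0.053 ]
 [0.5295 0.2621 0.053 ]
 [0.507  0.2781 0.053 ]
 [0.556  0.3208 0.053 ]
 [0.5263 0.2794 0.053 ]]
mid [0.5537 0.3175 0.053 ] hole dir [-0.0297 -0.0414  0.    ]
blank [[0.6443 0.2688 0.053 ]
 [0.6478 0.2285 0.053 ]
 [0.5957 0.2217 0.053 ]
 [0.5912 0.2608 0.053 ]]
vb top [[0.6142 0.3917 0.084 ]
 [0.613  0.3587 0.084 ]
 [0.5619 0.364  0.084 ]
 [0.5631 0.396  0.084 ]]
stand base [[0.4757 0.3813 0.055 ]
 [0.4762 0.3406 0.055 ]
 [0.4323 0.3394 0.055 ]]
can top [[0.5231 0.1423 0.17  ]]
bearing [[0.395  0.2303 0.015 ]]
pump [[ 0.6449 -0.041   0.0355]
 [ 0.6021 -0.0779  0.0355]
 [ 0.5653 -0.0334  0.0355]
 [ 0.6092  0.0028  0.0355]
 [ 0.6053 -0.0376  0.0355]]
pocket [[ 0.53   -0.2281  0.07  ]
 [ 0.5396 -0.2875  0.07  ]
 [ 0.4791 -0.296   0.07  ]
 [ 0.469  -0.2397  0.07  ]] [[ 0.5138 -0.2526  0.09  ]
 [ 0.4573 -0.2599  0.09  ]]
piston [[ 0.6963 -0.0269  0.054 ]]
```

Run:
```python
from h import *
c=load('side0.npz')
s=robot.observe(); T=R.from_euler('xyz',s['tool_rot']).as_matrix()
for p in [(0,0,0),(0,.065,0),(0,-.065,0),(0,.095,-.049),(0,-.095,-.049),(.0375,0,-.049),(-.0375,0,-.049),(0,.046,.017),(0,-.046,.017)]:
    print(p,(w2px(c,s['tool_pos']+T@np.array(p))[0]-[520,0])*6)
w=cam('wrist'); png(w,'pics/w0.png')
im=cv2.resize(c['pixels'][:,520:640,::-1],None,fx=6,fy=6,interpolation=cv2.INTER_CUBIC)[200:800]
cv2.imwrite('pics/grip.png',im)
```

```text
(0, 0, 0) [253.73197366 807.46177162]
(0, 0.065, 0) [247.50041097 741.64010759]
(0, -0.065, 0) [260.51460845 879.14283504]
(0, 0.095, -0.049) [285.4536928  617.04539579]
(0, -0.095, -0.049) [310.70912007 811.69206684]
(0.0375, 0, -0.049) [202.40328656 692.53498751]
(-0.0375, 0, -0.049) [394.15603164 724.05026491]
(0, 0.046, 0.017) [235.20971961 792.94365447]
(0, -0.046, 0.017) [243.44956315 891.1751739 ]
```

View pics/grip.png

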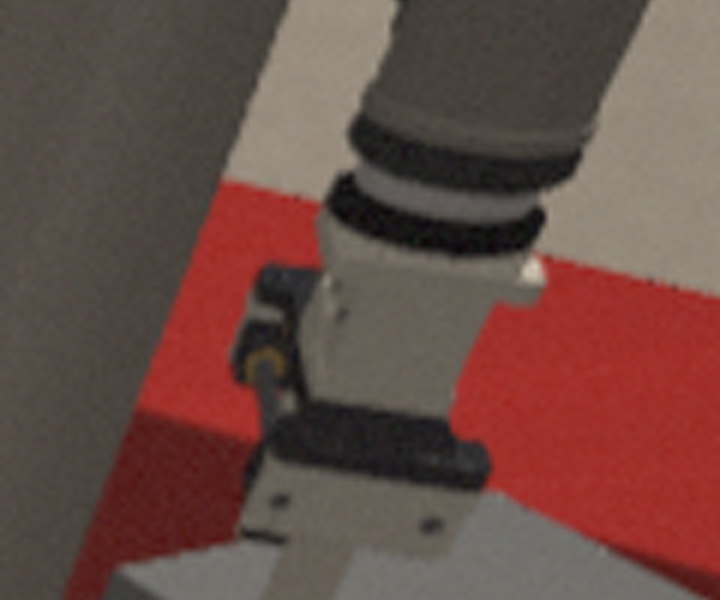

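```bash
cat >> h.py <<'E'
def rel(p,yaw=None):
    s=robot.observe(); T=R.from_euler('xyz',s['tool_rot']).as_matrix(); d=T.T@(np.array(p)-s['tool_pos'])/.06
    y0=s['tool_rot'][2]; sp=0 if yaw is None else -((yaw-y0+np.pi)%(2*np.pi)-np.pi)
    print('t %.2f'%s['time'],'pos',s['tool_pos'].round(4),'yaw %.3f'%y0,'-> shift',d.round(2),'spin %.3f'%sp,'d %.3f'%(np.linalg.norm(d)*.06),'q6 %.2f'%s['qpos'][5])
E
python3 - <<'E'
from h import *
rel((.59,-.04,.26)); print(cam('wrist')['T_tool_cam'])
print(robot.tip_extent)
E
```

```text
t 0.15 pos [ 0.1735 -0.4952  0.2137] yaw 0.337 -> shift [ 9.06 -4.87 -0.76] spin 0.000 d 0.619 q6 -0.15
[[-1.56942314e-03  9.66116454e-01  2.58101790e-01  6.95234118e-02]
 [ 9.99998703e-01  1.42302688e-03  7.54010366e-04  8.90511736e-04]
 [ 3.61176038e-04  2.58102638e-01 -9.66117435e-01 -1.70423415e-01]
 [ 0.00000000e+00  0.00000000e+00  0.00000000e+00  1.00000000e+00]]
0.017
```

>>> step_arm:
  motion:
    - [[0,0,-0.8],0]
    - [[9.06,-4.87,-0.8],0]
    - [[9.06,-4.87,-0.8],0]
    - [[9.06,-4.87,-0.8],0]
    - [[9.06,-4.87,-0.8],0]
    - [[9.06,-4.87,-0.8],0]
    - [[9.06,-4.87,-0.8],0]
    - [[9.06,-4.87,-0.8],0]
    - [[9.06,-4.87,-0.8],0]
    - [[9.06,-4.87,-0.8],0]
  hand: 100
  squeeze: 20

```text
time: 1.45
tool_pos: [0.5542, -0.0786, 0.2621]
tool_rot: [3.141, 0.0, 0.337]
contact_force: [1.0, -0.3, 0.0]
opening: 0.056
grip_force: 0.0
```

>>> step_arm:
  motion:
    - [[0,0,0],0]
    - [[0,0,0],0]
    - [[0,0,0],0]

```text
time: 1.82
tool_pos: [0.5524, -0.0816, 0.2623]
tool_rot: [3.141, 0.0, 0.335]
contact_force: [-0.1, -0.1, -0.8]
opening: 0.0556
grip_force: 0.0
```

Run:
```python
from h import *
rel((.59,-.04,.26))
c=cam('wrist'); save(c,'w1.npz'); t=cam('top'); save(t,'t1.npz')
a=cv2.resize(t['pixels'],None,fx=1,fy=1)[100:300,250:450,::-1]
im=np.vstack([cv2.resize(c['pixels'][:,:,::-1],(640,400)),np.hstack([cv2.resize(a,(200,200)),np.zeros((200,440,3),np.uint8)])])
cv2.imwrite('pics/w1.png',im)
```

```text
t 1.82 pos [ 0.5524 -0.0816  0.2623] yaw 0.335 -> shift [ 0.82 -0.45  0.04] spin 0.000 d 0.056 q6 0.95
```

View pics/w1.png

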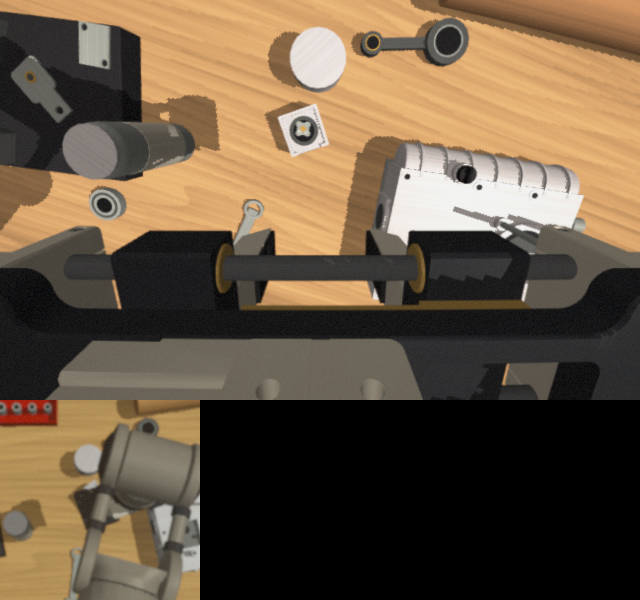

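Run:
```python
from h import *
c=load('w1.npz'); print(c['K'],c['k1'],c['xyz'])
png(c,'pics/w1p.png',(260,85,350,172),6.5)
rel((.565,.325,.26),np.deg2rad(116))
```

```text
[[275.40836744   0.         319.96335314]
 [  0.         275.40836744 202.40006312]
 [  0.           0.           1.        ]] -0.021569642821293356 [ 0.61841015 -0.05949591  0.43272034]
t 1.93 pos [ 0.5526 -0.0816  0.2625] yaw 0.335 -> shift [ 2.42 -6.33  0.04] spin -1.690 d 0.407 q6 0.95
```

View pics/w1p.png

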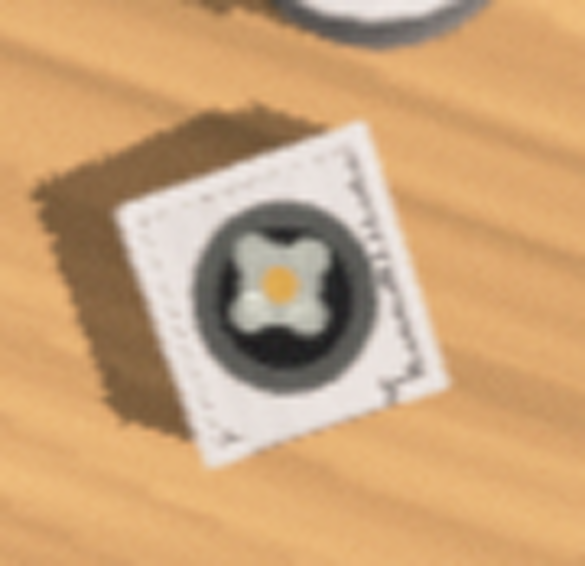

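Run:
```python
from h import *
c=load('w1.npz')
p=np.array([(117,212),(365,123),(450,382),(210,467)])/6.5+[260,85]
w=px2w(c,p,.0355)[:,:2]; print(w.round(4),w.mean(0).round(4))
x=(w[0]+w[1]-w[2]-w[3])/2; y=(w[0]+w[3]-w[1]-w[2])/2
print(x,y,np.arctan2(x[1],x[0]),np.arctan2(-y[0],y[1]))
```

```text
[[ 6.137e-01  3.000e-04]
 [ 6.479e-01 -4.370e-02]
 [ 6.034e-01 -7.850e-02]
 [ 5.688e-01 -3.480e-02]] [ 0.6084 -0.0392]
[0.04469235 0.03493249] [-0.03439256  0.04390807] 0.6634334907486015 0.6644658535172905
```

>>> step_arm:
  motion:
    - [[2.4,-6.3,0.04],-1.69]
    - [[2.4,-6.3,0.04],-1.69]
    - [[2.4,-6.3,0.04],-1.69]
    - [[2.4,-6.3,0.04],-1.69]
    - [[2.4,-6.3,0.04],-1.69]
    - [[2.4,-6.3,0.04],-1.69]
    - [[2.4,-6.3,0.04],-1.69]
    - [[2.4,-6.3,0.04],-1.69]
    - [[2.4,-6.3,0.04],-1.69]
    - [[2.4,-6.3,0.04],-1.69]
  hand: 228

```text
time: 3.18
tool_pos: [0.5644, 0.3231, 0.2599]
tool_rot: [3.142, 0.0, 2.024]
contact_force: [0.4, 0.2, -0.1]
opening: 0.0097
grip_force: 0.0
```

>>> step_arm:
  motion:
    - [[0,0,0],0]
    - [[0,0,0],0]

```text
time: 3.42
tool_pos: [0.5643, 0.3235, 0.2599]
tool_rot: [3.141, 0.0, 2.024]
contact_force: [-0.0, -0.1, 0.1]
opening: 0.0095
grip_force: 0.0
```

Run:
```python
from h import *
rel((.565,.325,.26),np.deg2rad(116))
c=cam('wrist'); save(c,'w2.npz'); png(c,'pics/w2.png',k=1.25); s=cam('side'); save(s,'s2.npz')
```

```text
t 3.42 pos [0.5643 0.3235 0.2599] yaw 2.024 -> shift [ 0.02  0.02 -0.  ] spin -0.000 d 0.002 q6 -0.05
```

View pics/w2.png

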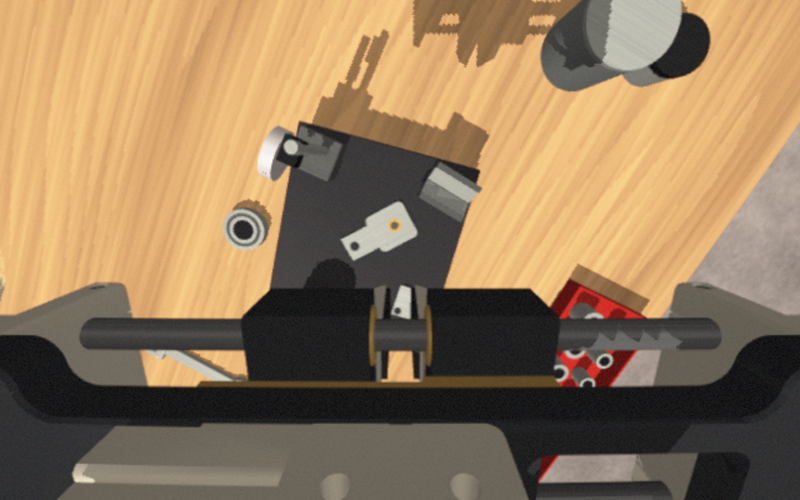

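Run:
```python
from h import *
c=load('w2.npz')
P=px2w(c,np.array([(394,225),(355,246),(408,201),(418,240),(477,172),(300,122)])/1.25,.052); print(P.round(4))
d=P[1]-P[0]; print('lug dir deg',np.degrees(np.arctan2(d[1],d[0])),np.linalg.norm(d[:2]))
e=px2w(c,np.array([(477,172),(300,122)])/1.25,.05); e=e[1]-e[0]; print('edge yaw',np.degrees(np.arctan2(e[1],e[0]))-180)
```

```text
[[0.5585 0.3204 0.052 ]
 [0.5292 0.2794 0.052 ]
 [0.5608 0.3511 0.052 ]
 [0.5902 0.3168 0.052 ]
 [0.6137 0.4112 0.052 ]
 [0.4239 0.3755 0.052 ]]
lug dir deg -125.57041128820197 0.05036005947066805
edge yaw -349.34380268910974
```

Run:
```python
from h import *
c=load('w2.npz'); png(c,'pics/w2c.png',(200,80,400,235),4)
```

```text
(no output)
```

View pics/w2c.png

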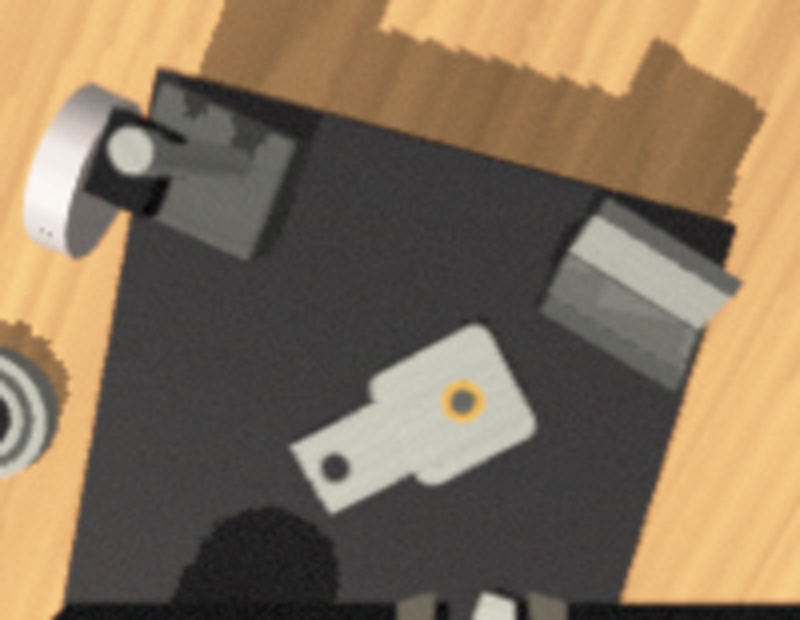

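```bash
cat >> h.py <<'E'
G0=np.array([.535,.2932]); GY=.19
def togr(p): a=np.array([[np.cos(GY),np.sin(GY)],[-np.sin(GY),np.cos(GY)]]); return a@(np.array(p)[:2]-G0)
def fromgr(p): a=np.array([[np.cos(GY),-np.sin(GY)],[np.sin(GY),np.cos(GY)]]); return a@np.array(p)+G0
def cover(c,guess,z=.053,thr=120):
    im=cv2.GaussianBlur(c['pixels'],(3,3),0).astype(int); m=((im.min(2)>thr)&(im.max(2)-im.min(2)<50)).astype(np.uint8)
    n,l,st,ce=cv2.connectedComponentsWithStats(m); g=w2px(c,[*guess,z])[0]
    k=[i for i in range(1,n) if st[i,4]>60]; i=min(k,key=lambda i:np.linalg.norm(ce[i]-g))
    cs,_=cv2.findContours((l==i).astype(np.uint8),cv2.RETR_EXTERNAL,cv2.CHAIN_APPROX_NONE)
    q=np.zeros(m.shape,np.uint8); cv2.drawContours(q,cs,-1,1,-1); v,u=np.nonzero(q)
    P=px2w(c,np.c_[u,v],z)[:,:2]; 
    depth=1/np.linalg.norm(np.c_[P,np.full(len(P),z)]-c['xyz'],axis=1)**-3; W=depth/depth.sum()
    C=(P*W[:,None]).sum(0); D=P-C; ev,E=np.linalg.eigh((D*W[:,None]).T@D); a=E[:,1]; t=D@a
    if (W*t**3).sum()<0: a=-a   # long thin tail = lug
    print('npx',len(u),'area mm2 approx sd',(np.sqrt(ev)*1e3).round(1),'C',C.round(4),'mid',(C-.012*a).round(4),'lugdir deg %.1f'%np.degrees(np.arctan2(a[1],a[0])),'ends',t.min().round(4),t.max().round(4))
    print(' granite: mid',togr(C-.012*a).round(4),'lug',togr(C+.028*a).round(4),'lugdir %.1f'%(np.degrees(np.arctan2(a[1],a[0])-GY)))
    return C-.012*a,a
E
python3 - <<'E'
from h import *
c=load('w2.npz'); cover(c,(.555,.319)); 
P=px2w(c,np.array([(454,406),(311,481)])/4+[200,80],.053);print(P.round(4))
print('gr corners',px2w(c,np.array([(157,70),(735,228)])/4+[200,80],.05).round(4),[togr(p).round(4) for p in px2w(c,np.array([(157,70),(735,228)])/4+[200,80],.05)])
m=px2w(c,np.array([(615,200),(738,285),(675,390),(540,310)])/4+[200,80],.084);print('vb',[togr(p).round(4) for p in m])
m=px2w(c,np.array([(250,260),(295,145)])/4+[200,80],.06);print('stand',[togr(p).round(4) for p in m])
t=load('top0.npz'); cover(t,(.555,.319),thr=110)
E
```

```text
npx 1508 area mm2 approx sd [11.4 22.4] C [0.5483 0.307 ] mid [0.5554 0.3166] lugdir deg -126.4 ends -0.0441 0.0363
 granite: mid [0.0245 0.0191] lug [-0.0049 -0.008 ] lugdir -137.3
[[0.5573 0.3176 0.053 ]
 [0.5233 0.2712 0.053 ]]
gr corners [[0.4224 0.3751 0.05  ]
 [0.6163 0.4133 0.05  ]] [array([-0.0951,  0.1017]), array([0.1025, 0.1026])]
vb [array([0.0569, 0.0999]), array([0.1012, 0.0853]), array([0.0922, 0.0488]), array([0.0439, 0.0619])]
stand [array([-0.0512,  0.051 ]), array([-0.0447,  0.0904])]
npx 391 area mm2 approx sd [10.5 19.6] C [0.5487 0.3104] mid [0.5557 0.3201] lugdir deg -126.2 ends -0.0445 0.031
 granite: mid [0.0254 0.0225] lug [-0.0038 -0.0048] lugdir -137.1
```

Run:
```python
from h import *
rel((.5556,.317,.075))
```

```text
t 3.52 pos [0.5642 0.3237 0.2598] yaw 2.025 -> shift [-0.04 -0.18  3.08] spin 0.000 d 0.185 q6 -0.05
```

>>> step_arm:
  motion:
    - [[-0.04,-0.18,1],0]
    - [[-0.04,-0.18,2],0]
    - [[-0.04,-0.18,2.8],0]
    - [[-0.04,-0.18,3.08],0]
    - [[-0.04,-0.18,3.08],0]
    - [[-0.04,-0.18,3.08],0]

```text
time: 4.28
tool_pos: [0.557, 0.3177, 0.0774]
tool_rot: [3.137, 0.0, 2.027]
contact_force: [0.1, -0.0, 0.5]
opening: 0.0097
grip_force: 0.0
```

>>> step_arm:
  motion:
    - [[0,0,0.05],0]
    - [[0,0,0.08],0]
    - [[0,0,0.08],0]

```text
time: 4.65
tool_pos: [0.5555, 0.317, 0.0704]
tool_rot: [3.141, 0.0, 2.027]
contact_force: [0.3, -0.4, -0.9]
opening: 0.0096
grip_force: 0.0
```

>>> step_arm:
  motion:
    - [[0,0,0.02],0]
    - [[0,0,0.02],0]

```text
time: 4.9
tool_pos: [0.5554, 0.317, 0.0689]
tool_rot: [-3.141, 0.0, 2.027]
contact_force: [0.2, -0.6, 0.5]
opening: 0.0099
grip_force: 0.0
```

>>> step_arm:
  motion:
    - [[0,0,0.01],0]
    - [[0,0,0.02],0]
    - [[0,0,0.02],0]

```text
time: 5.28
tool_pos: [0.5555, 0.317, 0.0677]
tool_rot: [-3.141, 0.0, 2.027]
contact_force: [0.4, 0.6, 0.7]
opening: 0.0093
grip_force: 0.0
```

>>> step_arm:
  motion:
    - [[0,0,0.01],0]
    - [[0,0,0.01],0]

```text
time: 5.52
tool_pos: [0.5554, 0.317, 0.0671]
tool_rot: [-3.141, 0.0, 2.027]
contact_force: [0.5, -0.7, 0.1]
opening: 0.0098
grip_force: 0.0
```

>>> step_arm:
  motion:
    - [[0,0,0.01],0]
    - [[0,0,0.01],0]

```text
time: 5.78
tool_pos: [0.5555, 0.317, 0.0665]
tool_rot: [-3.142, 0.0, 2.027]
contact_force: [0.4, 0.1, -0.4]
opening: 0.0098
grip_force: 0.0
```

>>> step_arm:
  motion:
    - [[0,0,0.01],0]
    - [[0,0,0.02],0]
    - [[0,0,0.02],0]

```text
time: 6.15
tool_pos: [0.5554, 0.317, 0.0653]
tool_rot: [-3.141, 0.0, 2.027]
contact_force: [-0.2, 0.6, -0.2]
opening: 0.0098
grip_force: 0.0
```

>>> step_arm:
  motion:
    - [[0,0,0.01],0]
    - [[0,0,0.01],0]

```text
time: 6.4
tool_pos: [0.5555, 0.3169, 0.0647]
tool_rot: [-3.141, 0.0, 2.027]
contact_force: [0.2, -0.5, 0.5]
opening: 0.0098
grip_force: 0.0
```

>>> step_arm:
  motion:
    - [[0,0,0.01],0]
    - [[0,0,0.01],0]

```text
time: 6.65
tool_pos: [0.5555, 0.317, 0.0641]
tool_rot: [-3.141, 0.0, 2.027]
contact_force: [-0.2, 0.8, -0.6]
opening: 0.0093
grip_force: 0.0
```

>>> step_arm:
  motion:
    - [[0,0,0.01],0]
    - [[0,0,0.01],0]

```text
time: 6.9
tool_pos: [0.5554, 0.317, 0.0635]
tool_rot: [-3.141, 0.0, 2.027]
contact_force: [-1.2, 0.6, 0.1]
opening: 0.0095
grip_force: 0.0
```

>>> step_arm:
  motion:
    - [[0,0,0.01],0]
    - [[0,0,0.01],0]

```text
time: 7.15
tool_pos: [0.5555, 0.317, 0.0629]
tool_rot: [-3.141, 0.0, 2.027]
contact_force: [-0.4, -0.3, -0.3]
opening: 0.0094
grip_force: 0.0
```

Run:
```python
from h import *
s=cam('side'); w=cam('wrist'); save(w,'w3.npz'); save(s,'s3.npz'); o=robot.observe()
T=R.from_euler('xyz',o['tool_rot']).as_matrix(); pts=[o['tool_pos']+T@np.array(p) for p in [(0,0,.017),(0,.0,0)]]
print(w2px(s,pts),w2px(w,pts),o['contact_force'])
u,v=w2px(s,pts[0])[0].astype(int)
a=cv2.resize(s['pixels'][v-40:v+40,u-65:u+65,::-1],(780,480)[:2] if 0 else (480,295),interpolation=cv2.INTER_CUBIC)
b=cv2.resize(w['pixels'][130:300,210:430,::-1],(388,300),interpolation=cv2.INTER_CUBIC)
b2=cv2.resize(w['pixels'][:,:,::-1],(480,300))
im=np.zeros((600,790,3),np.uint8); im[:295,:480]=a; im[300:600,:388]=b; im[300:600,390:790]=cv2.resize(b2,(400,300))
cv2.imwrite('pics/v10.png',im)
```

```text
[[242.29211199 278.18953382]
 [241.36396339 273.29227902]] [[319.80186493 226.87207046]
 [319.78278843 235.68773213]] [-0.21681336  0.41255209 -0.42297098]
```

View pics/v10.png

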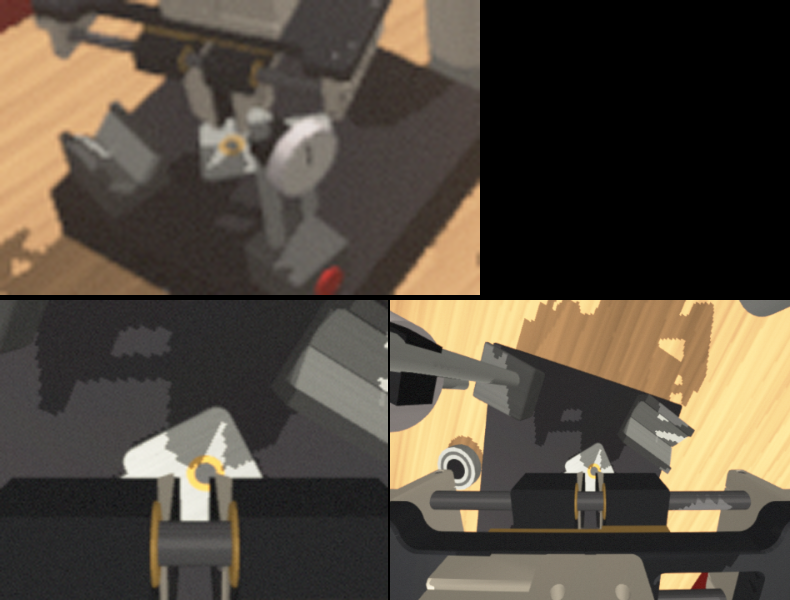

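Run:
```python
from h import *
c=load('w3.npz')
for z in (.03,.04,.05,.06):
    P=px2w(c,[(155,60),(464,140)],z); print(z,np.linalg.norm(P[0]-P[1]),P.round(4)[:,:2].tolist())
c2=load('w2.npz')
for z in (.03,.04,.05): P=px2w(c2,np.array([(157,70),(735,228)])/4+[200,80],z);print(z,np.linalg.norm(P[0]-P[1]))
# bearing in w3
P=px2w(c,[(108,222)],.015); print(P)
for s,g in ((load('s3.npz'),0),):
    print(w2px(s,[[*fromgr((a,b)),.05] for a,b in((.1,.1),(-.1,.1),(-.1,-.1))]))
    v,u=242,0
    print(s['pixels'][262:284,225:262].mean(2).astype(int))
```

```text
0.03 0.22316771832493718 [[0.4046, 0.3705], [0.6227, 0.4176]]
0.04 0.2121952942168872 [[0.4106, 0.3708], [0.618, 0.4157]]
0.05 0.20122287010883727 [[0.4165, 0.3712], [0.6132, 0.4138]]
0.06 0.19025044600078733 [[0.4225, 0.3716], [0.6084, 0.4118]]
0.03 0.2080212557615677
0.04 0.2028245426430615
0.05 0.1976278295245553
[[0.39720089 0.23167832 0.015     ]]
[[192.29719563 287.74008863]
 [264.93983263 328.3834627 ]
 [316.16880789 264.16263257]]
[[ 63  62  86 108 111 113 113 114  96  64  43  44  47  46  52  53  48  47
   48  45  49  86  99 103 110 103  75  65  60  62  63  63  65  66  70  62
   70]
 [ 64  60  81 104 113 116 114 114 104  77  42  40  44  47  63  86  91  84
   68  62  70  93  99 102 111 103  77  63  64  63  66  62  60  65  64  60
   64]
 [ 63  59  71 102 112 115 114 113 111  80  48  41  39  44  65 101 111 107
   99  95 101 102  98  99 113 112  81  62  64  65  62  64  66  61  64  63
   65]
 [ 65  62  63  95 111 113 113 114 116  86  52  41  43  46  58  99 112 112
  112 113 112 107 103 107 116 104  76  64  63  66  62  67  68  65  66  65
   66]
 [ 63  61  63  84 104 113 110 116 113
[... 2053 characters left out ...]
 158 128  59  42  43  41  34  83 148 172 180 189 176 149 125 124 118  94
  108]
 [ 59  49  47  45  50  45  80 102 104 133 161 174 154 119 103 105 104 105
  153 158 112  63  39  44  49 111 149 161 170 174 156 137 127 121 122  95
  103]
 [ 50  46  44  51  46  48  78  99 105 152 174 154 122 107 107 107 104 104
  131 162 145  93  52  40  73 125 143 152 158 150 134 125 123 123 124  86
  103]
 [ 49  50  46  47  51  52  77 100 135 145 143 124 106 103 105 107 107 103
  104 152 157 115  73  51  88 126 137 142 145 133 126 122 124 123 123 102
  111]
 [ 45  46  45  46  47  48  74 100 130 121 103 106 108 105 102 104 104 105
  136 168 161 122  90  79 106 127 133 135 134 131 124 124 122 121 123 117
  118]]
```

>>> step_arm:
  motion:
    - [[0,0,0.01],0]
    - [[0,0,0.02],0]
    - [[0,0,0.02],0]

```text
time: 7.62
tool_pos: [0.5554, 0.317, 0.0617]
tool_rot: [-3.141, 0.0, 2.027]
contact_force: [0.1, -0.7, -0.1]
opening: 0.0097
grip_force: 0.0
```

>>> step_arm:
  motion:
    - [[0,0,0.01],0]
    - [[0,0,0.02],0]
    - [[0,0,0.02],0]

```text
time: 8.0
tool_pos: [0.5555, 0.317, 0.0605]
tool_rot: [-3.141, 0.0, 2.027]
contact_force: [0.1, -0.2, -0.4]
opening: 0.0096
grip_force: 0.0
```

>>> step_arm:
  motion:
    - [[0,0,0.01],0]
    - [[0,0,0.02],0]
    - [[0,0,0.02],0]

```text
time: 8.38
tool_pos: [0.5555, 0.317, 0.0593]
tool_rot: [-3.141, 0.0, 2.027]
contact_force: [0.2, 0.3, 0.4]
opening: 0.0097
grip_force: 0.0
```

>>> step_arm:
  motion:
    - [[0,0,0.01],0]
    - [[0,0,0.02],0]
    - [[0,0,0.03],0]
    - [[0,0,0.03],0]

```text
time: 8.88
tool_pos: [0.5555, 0.317, 0.0575]
tool_rot: [-3.141, 0.0, 2.027]
contact_force: [0.4, 0.4, 0.2]
opening: 0.01
grip_force: 0.0
```

>>> step_arm:
  motion:
    - [[0,0,0.01],0]
    - [[0,0,0.02],0]
    - [[0,0,0.02],0]

```text
time: 9.25
tool_pos: [0.5555, 0.317, 0.0563]
tool_rot: [-3.141, 0.0, 2.027]
contact_force: [-1.1, -0.6, -0.5]
opening: 0.0097
grip_force: 0.0
```

>>> step_arm:
  motion:
    - [[0,0,0.01],0]
    - [[0,0,0.02],0]
    - [[0,0,0.02],0]

```text
time: 9.62
tool_pos: [0.5555, 0.317, 0.0551]
tool_rot: [-3.142, 0.0, 2.027]
contact_force: [-1.1, -0.2, 0.7]
opening: 0.0095
grip_force: 0.0
```

>>> step_arm:
  motion:
    - [[0,0,0.01],0]
    - [[0,0,0.02],0]
    - [[0,0,0.02],0]

```text
time: 10.0
tool_pos: [0.5555, 0.317, 0.0539]
tool_rot: [-3.141, 0.0, 2.027]
contact_force: [-0.4, -0.6, -0.2]
opening: 0.0099
grip_force: 0.0
```

Run:
```python
from h import *
w=cam('wrist'); save(w,'w4.npz'); o=robot.observe(); print(o['tool_pos'],o['contact_force'],o['opening'])
np.set_printoptions(linewidth=250)
for n in ('w3','w4'):
    c=load(n+'.npz'); print(n); 
    for r in range(214,262,2): print(r,c['pixels'][r,290:352:2].mean(1).astype(int))
```

```text
[0.55545251 0.31699407 0.05390709] [-0.43107445 -0.11432325 -0.79392526] 0.00972243350091028
w3
214 [233 235 235 234 234 234 230 164 140 136 139 136 137 134 134 135 135 134 136 204 225 225 226 224 149 135 136 134 133 135 101]
216 [235 235 234 235 232 230 231 231 228 168 137 136 140 136 136 134 134 134 155 223 227 228 228 198 138 134 135 134 136 137 129]
218 [236 234 234 231 230 233 234 232 231 233 185 137 137 134 135 134 129 125 172 202 216 228 226 167 132 132 135 139 138 135 134]
220 [234 233 233 233 235 233 231 232 234 230 153 135 136 135 135 122 121 141 196 197 197 198 218 224 143 136 136 137 135 138 147]
222 [234 234 237 233 233 233 235 232 232 229 227 199 147 134 124 130 117 148 145 167 194 197 200 194 136 135 135 136 145 156 220]
224 [235 235 234 233 236 235 232 231 231 232 231 230 228 195 126 173 122 125 129 127 136 190 194 141 195 196 148 153 220 224 227]
226 [235 237 236 236 233 232 231 232 231 229 230 232 231 206 196 177 127 124 123 124 126 158 193 157 223 226 224 224 227 228 228]
228 [237 236 233 232 231 231 230 220 183 196 233 234 232 207 199 169 125 128 124 127 128 135 1
[... 4538 characters left out ...]
2 137  25  26  91 125 116  86  92  73  24  28  29]
252 [ 30  28  30  82 102  92 113 122  78  32  24 151 233 235 235 234 233 231 229 141  24  27  73 120 116  84  97  80  29  33  31]
254 [ 41  42  40  86 103  88 104 114  61  31  34 141 220 222 221 219 218 217 213 126  37  29  61 113 101  81  98  81  37  40  40]
256 [ 42  40  39  95 103  71  61  62  61  57  56  62  65  63  65  64  67  63  63  59  58  60  63  62  57  66  99  86  37  41  40]
258 [ 41  42  33  97 107  74  66  64  67  69  67  68  64  68  69  69  66  67  69  66  68  69  69  68  70  72 101  94  31  39  42]
260 [ 41  42  41 102 105  76  73  70  69  73  72  69  68  71  70  75  69  72  67  71  72  73  71  70  72  76  98  97  39  40  39]
```

>>> step_arm:
  motion:
    - [[0,0,0.01],0]
    - [[0,0,0.02],0]
    - [[0,0,0.02],0]

```text
time: 10.42
tool_pos: [0.5554, 0.317, 0.0527]
tool_rot: [-3.141, 0.0, 2.027]
contact_force: [-0.5, -0.0, 0.1]
opening: 0.0101
grip_force: 0.0
```

>>> step_arm:
  motion:
    - [[0,0,0.01],0]
    - [[0,0,0.02],0]
    - [[0,0,0.02],0]

```text
time: 10.8
tool_pos: [0.5554, 0.317, 0.0515]
tool_rot: [-3.141, 0.0, 2.027]
contact_force: [0.4, 0.2, -0.2]
opening: 0.0101
grip_force: 0.0
```

>>> step_arm:
  motion:
    - [[0,0,0.01],0]
    - [[0,0,0.02],0]
    - [[0,0,0.02],0]

```text
time: 11.18
tool_pos: [0.5554, 0.317, 0.0503]
tool_rot: [-3.141, 0.0, 2.027]
contact_force: [0.3, -0.3, -0.2]
opening: 0.0097
grip_force: 0.0
```

>>> step_arm:
  motion:
    - [[0,0,0.01],0]
    - [[0,0,0.02],0]
    - [[0,0,0.02],0]

```text
time: 11.55
tool_pos: [0.5554, 0.317, 0.0491]
tool_rot: [-3.141, 0.0, 2.027]
contact_force: [-0.1, -0.2, -0.6]
opening: 0.0099
grip_force: 0.0
```

>>> step_arm:
  motion:
    - [[0,0,0.02],0]
    - [[0,0,0.02],0]

```text
time: 11.8
tool_pos: [0.5554, 0.317, 0.0479]
tool_rot: [-3.141, 0.0, 2.027]
contact_force: [0.6, 0.6, -0.0]
opening: 0.0094
grip_force: 0.0
```

>>> step_arm:
  motion:
    - [[0,0,0.02],0]
    - [[0,0,0.02],0]

```text
time: 12.05
tool_pos: [0.5554, 0.317, 0.0467]
tool_rot: [-3.141, 0.0, 2.027]
contact_force: [-1.2, 0.4, 1.0]
opening: 0.0099
grip_force: 0.0
```

>>> step_arm:
  motion:
    - [[0,0,0.02],0]
    - [[0,0,0.02],0]

```text
time: 12.3
tool_pos: [0.5554, 0.317, 0.0455]
tool_rot: [-3.141, 0.0, 2.027]
contact_force: [0.4, 0.7, 0.3]
opening: 0.0095
grip_force: 0.0
```

>>> step_arm:
  motion:
    - [[0,0,0.02],0]
    - [[0,0,0.02],0]

```text
time: 12.55
tool_pos: [0.5554, 0.317, 0.0443]
tool_rot: [-3.141, 0.0, 2.027]
contact_force: [-0.3, 0.8, 0.1]
opening: 0.01
grip_force: 0.0
```

Run:
```python
from h import *
np.set_printoptions(linewidth=250)
s=cam('side'); save(s,'s4.npz'); w=cam('wrist'); save(w,'w5.npz')
print(s['pixels'][262:290,225:262].mean(2).astype(int))
c=w; im=cv2.cvtColor(w['pixels'],cv2.COLOR_RGB2GRAY); print((im[0:220:10,120:560:10]//10))
```

```text
[[ 48  48  69 ...  59  52  55]
 [ 49  45  61 ...  62  51  50]
 [ 48  45  46 ...  62  59  49]
 ...
 [ 49  43  47 ... 123 124 121]
 [ 44  44  46 ... 122 117 111]
 [ 46  47  47 ... 116 107  98]]
[[22 22 21 22 22 22 21 22 21 22 22 14 14 14 22 14 15 22 22 22 21 22 13 13 13 12 12 13 13 12 14 13 13 13 13 14 13 22 21 19 21 22 20 21]
 [22 21 22 22 22 22 22 22 21 23 22 14 14 14 13 15 14 22 22 21 22 14 13 13 13 12 13 14 13 14 13 14 13 13 14 13 21 21 19 20 21 21 21 21]
 [22 21 22 21 22 21 22 22 22 14 14 14 13 14 14 15 14 14 22 21 22 14 13 12 12 12 13 13 12 14 13 14 13 13 14 15 22 12 12 13 14 20 21 19]
 [22 21 22 22 22 22 22 21 17 14 14 14 14 14 15 15 14 14 18 14 14 13 13 13 12 13 14 13 14 13 14 13 13 14 14 14 18 12 12 13 13 21 21 21]
 [22 22 22 22 22 22 22 22 15 14 13 13 14 15 15 14 14 14 13 14 14 13 13 13 12 13 13 12 14 14 13 13 13 14 13 14 13 12 12 13 13 21 19 21]
 [21 12  8  6 15 22 21 22 14 14 14 13 15 15 15 14 14 13 15 14 13 14 13 12 13 14 13 13 13 14 13 13 14 14 14 13 12 12 13 12 14 20 22 21]
 [22 12 10  8  8  4  3  4 13 14 13 15 15 15 14 14 14 13 14 14 13 13 13 12 13 13 12 14 13 14 13 12 
[... 1362 characters left out ...]
14 21 22 22 21 22 22 22]
 [22 22  7  7  6  7  6  7  6  6  4  4  4  4  4  6  6  5  3  4  4  4  4  4  4  4  5 13 14 12 10 21 22 21 21 14 11 12 22 21 22 22 23 22]
 [23 21  6  7  7  6  6  6  6  6  4  3  4  4  5  6  7  7  4  4  4  4  4  4  4  4  7 13 14 13 13  9 10 11 21 22 21 12  7 21 22 23 22 22]
 [22 22  7  7  7  7  7  7  6  7  4  4  4  4  4  4  3  4  4  4  4  4  4  4  4  4  6  7 14 13 14 14 13 10 10 10 10 10 22 22 22 22 22 22]
 [13 22  7  6  7  7  7  7  6  6  4  4  4  4  6  6  6  5  3  4  4 13 12  4  4  4  4  7  7 13 13 14 13 13 11 17 22 21 22 22 23 22 22 22]
 [10 14  7  7  7  7  7  7  7  7  4  4  7  6  7  6  6  7  4 13 13 13 13  4  4  4  4  4  5  7  7 13 13 13 14 22 22 23 23 23 22 21 23 22]]
```

Run:
```python
from h import *
np.set_printoptions(linewidth=250,threshold=10**6)
w=load('w5.npz'); s=load('s4.npz'); print(w['xyz'])
for n,uv in (('w5',[(190,60),(300,90.5),(445,131)]),('w2',(np.array([(157,70),(735,228)])/4+[200,80]).tolist()),('w3',[(155,60),(464,140)])):
    P=px2w(load(n+'.npz'),uv,.05); print(n,[togr(p).round(4).tolist() for p in P])
# vblock nearest lower corner etc: expected pixel in w5 of granite pts
print(w2px(w,[[*fromgr((-.0975,.102)),.05],[*fromgr((.1025,.102)),.05],[.5556,.317,.053],[.5573,.3176,.053]]).round(0))
print(s['pixels'][260:288,225:262].mean(2).astype(int))
```

```text
[0.5256433  0.37837983 0.21472479]
w5 [[-0.0717, 0.1025], [-0.0094, 0.1027], [0.0773, 0.1036]]
w2 [[-0.0951, 0.1017], [0.1025, 0.1026]]
w3 [[-0.1016, 0.099], [0.0996, 0.1036]]
[[144.  48.]
 [483. 145.]
 [320. 241.]
 [323. 241.]]
[[ 47  50  73  74  71  72  71  65  53  47  45  51  50  47  50  48  50  48  50  45  48  51  50  58  51  47  70  87  87  69  64  63  63  61  56  62  67]
 [ 48  54  69  68  64  67  70  63  55  48  51  50  51  48  47  49  49  51  51  48  47  56  66  72  58  53  80  90  73  61  65  64  67  66  60  54  60]
 [ 48  48  69  72  73  89  91  73  51  47  50  45  50  48  49  50  49  49  51  48  50  64  73  77  64  66  85  78  63  64  63  63  65  65  59  52  55]
 [ 49  45  61  64  93 110 110  88  60  51  44  48  49  45  48  49  42  47  49  46  52  79  80  74  70  70  75  70  63  66  63  60  64  64  62  51  50]
 [ 48  45  46  68 103 113 114 106  73  45  45  46  47  46  47  47  49  48  51  44  50  83  84  70  74  73  75  76  73  70  66  62  68  68  62  59  49]
 [ 54  55  57  92 112 115 113 114  81  47  46  48  45  46  50  43  46  45  48  46  60  78  75  71  66  70  76  70  7
[... 2657 characters left out ...]
06 107 108 110 110 109 104 107  95  92  80 109 128 135 136 136 131 127 123 124 124 126 117 118]
 [ 47  46  49  49  49  49  72  99 104 106 105 107 107 107 104 104 105 103 100  94  92  89  93  93 116 129 133 133 125 125 124 125 124 123 124 123 123]
 [ 49  51  51  48  49  46  68  93 105 103  99 100 102  94  87  88  83  77  72  68  64  83  92  94 113 125 128 128 126 126 124 121 123 123 123 123 122]
 [ 51  44  50  46  46  47  57  70  84  84  83  76  74  70  59  58  54  49  49  49  61  77  90  93 103 115 123 122 126 126 123 122 122 121 121 124 121]
 [ 49  43  47  48  50  48  46  50  54  56  54  47  51  45  45  46  47  45  54  54  64  71  87  93  94 108 114 117 120 123 123 122 124 123 123 124 121]]
```

>>> step_arm:
  motion:
    - [[0,0,0.02],0]
    - [[0,0,0.02],0]

```text
time: 12.9
tool_pos: [0.5554, 0.3169, 0.0431]
tool_rot: [-3.141, 0.0, 2.027]
contact_force: [0.0, -0.1, -0.2]
opening: 0.0095
grip_force: 0.0
```

>>> step_arm:
  motion:
    - [[0,0,0.02],0]
    - [[0,0,0.02],0]

```text
time: 13.15
tool_pos: [0.5554, 0.317, 0.0418]
tool_rot: [-3.141, 0.0, 2.027]
contact_force: [-0.2, -0.1, 0.2]
opening: 0.0095
grip_force: 0.0
```

>>> step_arm:
  motion:
    - [[0,0,0.02],0]
    - [[0,0,0.02],0]

```text
time: 13.4
tool_pos: [0.5556, 0.317, 0.0409]
tool_rot: [3.141, 0.0, 2.027]
contact_force: [0.1, 0.0, 1.4]
opening: 0.0094
grip_force: 0.4
```

>>> step_arm:
  motion:
    - [[0,0,0.02],0]
    - [[0,0,0.02],0]

```text
time: 13.65
tool_pos: [0.5558, 0.3172, 0.0408]
tool_rot: [3.14, 0.0, 2.027]
contact_force: [-2.7, -0.1, 7.3]
opening: 0.0099
grip_force: 3.6
```

>>> step_arm:
  motion:
    - [[0,0,0],-0.1]
    - [[0,0,0],-0.25]
    - [[0,0,0],-0.4]
    - [[0,0,0],-0.55]
    - [[0,0,0],-0.55]

```text
time: 14.28
tool_pos: [0.5563, 0.3174, 0.0408]
tool_rot: [3.14, 0.002, 2.579]
contact_force: [-0.8, -0.0, 6.4]
opening: 0.0099
grip_force: 2.9
```

>>> step_arm:
  motion:
    - [[0,0,0],-0.15]
    - [[0,0,0],-0.3]
    - [[0,0,0],-0.45]
    - [[0,0,0],-0.6]
    - [[0,0,0],-0.75]
    - [[0,0,0],-0.9]
    - [[0,0,0],-1.05]
    - [[0,0,0],-1.15]
    - [[0,0,0],-1.15]

```text
time: 15.4
tool_pos: [0.5564, 0.3174, 0.0408]
tool_rot: [-3.141, 0.003, -2.555]
contact_force: [-0.6, 0.1, 6.5]
opening: 0.0097
grip_force: 2.8
```

>>> step_arm:
  motion:
    - [[0,0,-1],0]
    - [[0,0,-2],0]
    - [[0,0,-3],0]
    - [[0,0,-3],0]
    - [[0,0,-3],0]
    - [[0,0,-3],0]

```text
time: 16.15
tool_pos: [0.5547, 0.3166, 0.2175]
tool_rot: [3.141, -0.004, -2.556]
contact_force: [0.8, 0.7, -0.5]
opening: 0.0095
grip_force: 0.0
```

Run:
```python
from h import *
w=cam('wrist'); save(w,'w6.npz'); cover(w,(.556,.317)); t=cam('top'); save(t,'t6.npz'); 
s=robot.observe(); print(s['tool_pos'],s['tool_rot'],s['qpos'])
```

```text
npx 1957 area mm2 approx sd [11.4 22.5] C [0.5484 0.3067] mid [0.5555 0.3164] lugdir deg -126.1 ends -0.0438 0.0366
 granite: mid [0.0245 0.0189] lug [-0.0047 -0.0084] lugdir -136.9
[0.55493016 0.3167683  0.21783507] [ 3.14112378e+00 -3.07255150e-03 -2.55642217e+00] [ 3.98894671e-01  5.56698204e-01  1.16829987e+00 -1.09523844e-04
  1.41970082e+00 -1.75705476e+00]
```

Run:
```python
from h import *
rel((.5484,.3067,.046),2.25)
```

```text
t 16.25 pos [0.5549 0.3168 0.2178] yaw -2.556 -> shift [ 0.17 -0.08  2.86] spin 1.477 d 0.172 q6 -1.76
```

>>> step_arm:
  motion:
    - [[0.17,-0.08,0],0.19]
    - [[0.17,-0.08,0],0.37]
    - [[0.17,-0.08,0],0.56]
    - [[0.17,-0.08,0],0.74]
    - [[0.17,-0.08,0],0.93]
    - [[0.17,-0.08,0.5],1.11]
    - [[0.17,-0.08,1.2],1.3]
    - [[0.17,-0.08,2],1.477]
    - [[0.17,-0.08,2.6],1.477]
    - [[0.17,-0.08,2.82],1.477]
  hand: 127

```text
time: 17.5
tool_pos: [0.548, 0.3066, 0.0472]
tool_rot: [-3.136, -0.001, 2.25]
contact_force: [0.6, 0.4, 0.9]
opening: 0.0463
grip_force: 0.0
```

>>> step_arm:
  motion:
    - [[0,0,0],0]
    - [[0,0,0.03],0]
    - [[0,0,0.05],0]
    - [[0,0,0.07],0]
    - [[0,0,0.07],0]

```text
time: 18.12
tool_pos: [0.5497, 0.3074, 0.0465]
tool_rot: [3.141, 0.0, 2.25]
contact_force: [0.4, 0.9, 0.4]
opening: 0.0459
grip_force: 0.0
```

>>> step_arm:
  motion:
    - [[0,0,0.05],0]
    - [[0,0,0.08],0]
    - [[0,0,0.09],0]
    - [[0,0,0.09],0]

```text
time: 18.62
tool_pos: [0.5497, 0.3074, 0.0409]
tool_rot: [3.142, 0.0, 2.25]
contact_force: [-0.5, -0.0, 0.6]
opening: 0.0462
grip_force: 0.6
```

>>> step_arm:
  motion:
    - [[0,0,0.01],0]
    - [[0,0,0.01],0]

```text
time: 18.88
tool_pos: [0.5498, 0.3074, 0.0408]
tool_rot: [3.141, 0.0, 2.25]
contact_force: [-0.8, -0.1, 4.8]
opening: 0.0462
grip_force: 2.4
```

>>> step_arm:
  motion:
    - [[0,0,0.01],0]
    - [[0,0,0.01],0]

```text
time: 19.12
tool_pos: [0.55, 0.3075, 0.0408]
tool_rot: [3.14, 0.0, 2.25]
contact_force: [-2.3, -0.7, 8.9]
opening: 0.0465
grip_force: 4.2
```

Contact at the same height; 8.9 N. Turn about the balance point.

>>> step_arm:
  motion:
    - [[0,0,0],-0.1]
    - [[0,0,0],-0.25]
    - [[0,0,0],-0.4]
    - [[0,0,0],-0.55]
    - [[0,0,0],-0.7]
    - [[0,0,0],-0.85]
    - [[0,0,0],-1.0]
    - [[0,0,0],-1.15]
    - [[0,0,0],-1.34]
    - [[0,0,0],-1.34]

```text
time: 20.38
tool_pos: [0.5507, 0.3078, 0.0408]
tool_rot: [-3.141, 0.003, -2.691]
contact_force: [-0.2, -0.3, 6.0]
opening: 0.0463
grip_force: 3.2
```

>>> step_arm:
  motion:
    - [[0,0,-1],0]
    - [[0,0,-2],0]
    - [[0,0,-3],0]
    - [[0,0,-3],0]
    - [[0,0,-3],0]
    - [[0,0,-3],0]

```text
time: 21.12
tool_pos: [0.5489, 0.307, 0.2175]
tool_rot: [3.141, -0.004, -2.693]
contact_force: [0.1, 0.6, -0.1]
opening: 0.0463
grip_force: 0.0
```

Run:
```python
from h import *
w=cam('wrist'); save(w,'w7.npz'); m,a=cover(w,(.55,.31))
psi=np.arctan2(a[1],a[0]); print(psi)
# perp yaw for stage B: phi_world = psi+90deg ; yaw=phi+90
for y in (psi+np.pi,psi): rel((*m,.046),y)
```

```text
npx 1912 area mm2 approx sd [11.5 22.5] C [0.5527 0.3068] mid [0.5463 0.317 ] lugdir deg -58.1 ends -0.0442 0.0363
 granite: mid [0.0156 0.0213] lug [ 0.03   -0.0161] lugdir -69.0
-1.0141935916230629
t 21.18 pos [0.549  0.3071 0.2176] yaw -2.693 -> shift [-0.04  0.17  2.86] spin 1.462 d 0.172 q6 -1.63
t 21.18 pos [0.549  0.3071 0.2176] yaw -2.693 -> shift [-0.04  0.17  2.86] spin -1.679 d 0.172 q6 -1.63
```

>>> step_arm:
  motion:
    - [[-0.04,0.17,0],0.18]
    - [[-0.04,0.17,0],0.36]
    - [[-0.04,0.17,0],0.54]
    - [[-0.04,0.17,0],0.72]
    - [[-0.04,0.17,0],0.9]
    - [[-0.04,0.17,0.5],1.08]
    - [[-0.04,0.17,1.2],1.28]
    - [[-0.04,0.17,2],1.462]
    - [[-0.04,0.17,2.6],1.462]
    - [[-0.04,0.17,2.82],1.462]
  hand: 166

```text
time: 22.42
tool_pos: [0.5455, 0.3167, 0.0469]
tool_rot: [-3.136, -0.001, 2.128]
contact_force: [-0.6, 0.5, -1.1]
opening: 0.0317
grip_force: 0.0
```

>>> step_arm:
  motion:
    - [[0,0,0.05],0]
    - [[0,0,0.08],0]
    - [[0,0,0.09],0]
    - [[0,0,0.09],0]

```text
time: 22.92
tool_pos: [0.5478, 0.3178, 0.0459]
tool_rot: [3.14, 0.0, 2.128]
contact_force: [0.4, 0.6, -0.5]
opening: 0.0321
grip_force: 0.0
```

>>> step_arm:
  motion:
    - [[0,0,0.01],0]
    - [[0,0,0.01],0]

```text
time: 23.18
tool_pos: [0.5474, 0.3176, 0.0445]
tool_rot: [3.141, 0.0, 2.128]
contact_force: [0.7, -0.3, -0.7]
opening: 0.032
grip_force: 0.0
```

>>> step_arm:
  motion:
    - [[0,0,0.04],0]
    - [[0,0,0.065],0]
    - [[0,0,0.075],0]
    - [[0,0,0.075],0]

```text
time: 23.68
tool_pos: [0.5476, 0.3177, 0.0408]
tool_rot: [3.141, 0.0, 2.128]
contact_force: [-1.8, -0.4, 6.3]
opening: 0.032
grip_force: 3.1
```

>>> step_arm:
  motion:
    - [[0,0,0.01],0]
    - [[0,0,0.01],0]

```text
time: 23.92
tool_pos: [0.5478, 0.3178, 0.0408]
tool_rot: [3.14, 0.0, 2.128]
contact_force: [-2.5, -0.7, 9.4]
opening: 0.0318
grip_force: 4.7
```

>>> step_arm:
  motion:
    - [[0,0,0],-0.1]
    - [[0,0,0],-0.25]
    - [[0,0,0],-0.4]
    - [[0,0,0],-0.55]
    - [[0,0,0],-0.7]
    - [[0,0,0],-0.85]
    - [[0,0,0],-1.0]
    - [[0,0,0],-1.15]
    - [[0,0,0],-1.26]
    - [[0,0,0],-1.26]

```text
time: 25.18
tool_pos: [0.5486, 0.318, 0.0408]
tool_rot: [3.141, 0.003, -2.894]
contact_force: [-1.0, 0.3, 8.8]
opening: 0.0318
grip_force: 3.7
```

>>> step_arm:
  motion:
    - [[0,0,-1],0]
    - [[0,0,-2],0]
    - [[0,0,-3],0]
    - [[0,0,-3],0]
    - [[0,0,-3],0]

```text
time: 25.8
tool_pos: [0.547, 0.3174, 0.2186]
tool_rot: [-3.141, -0.001, -2.895]
contact_force: [-0.3, 0.3, -0.7]
opening: 0.0321
grip_force: 0.0
```

Run:
```python
from h import *
w=cam('wrist'); save(w,'w8.npz'); m,a=cover(w,(.55,.315))
psi=np.arctan2(a[1],a[0]); print(psi)
rel((*m,.041),psi+np.pi)
print(robot.observe()['contact_force'])
```

```text
npx 1877 area mm2 approx sd [11.5 22.5] C [0.5599 0.3188] mid [0.5483 0.316 ] lugdir deg 13.5 ends -0.0436 0.0359
 granite: mid [0.0173 0.0199] lug [0.0573 0.0217] lugdir 2.6
0.23490068784817492
t 25.85 pos [0.5466 0.3173 0.2176] yaw -2.895 -> shift [-0.03 -0.03  2.94] spin 0.011 d 0.177 q6 -1.41
[ 0.13219291 -0.66833724 -0.84364685]
```

>>> step_arm:
  motion:
    - [[-0.03,-0.03,1],0]
    - [[-0.03,-0.03,2],0]
    - [[-0.03,-0.03,2.7],0]
    - [[-0.03,-0.03,2.88],0]
    - [[-0.03,-0.03,2.9],0]
    - [[-0.03,-0.03,2.9],0]

```text
time: 26.6
tool_pos: [0.5506, 0.3168, 0.047]
tool_rot: [3.141, 0.003, -2.895]
contact_force: [0.0, 0.2, 0.2]
opening: 0.0317
grip_force: 0.0
```

>>> step_arm:
  motion:
    - [[0,0,0.03],0]
    - [[0,0,0.05],0]
    - [[0,0,0.05],0]

```text
time: 26.98
tool_pos: [0.5496, 0.3163, 0.0426]
tool_rot: [-3.142, 0.0, -2.895]
contact_force: [-0.2, -0.5, -0.2]
opening: 0.0325
grip_force: 0.0
```

>>> step_arm:
  motion:
    - [[0,0,0.03],0]
    - [[0,0,0.045],0]
    - [[0,0,0.045],0]

```text
time: 27.35
tool_pos: [0.5499, 0.3164, 0.0408]
tool_rot: [3.142, 0.001, -2.895]
contact_force: [-1.7, -0.6, 7.4]
opening: 0.0318
grip_force: 3.7
```

>>> step_arm:
  motion:
    - [[-0.05,-0.01,0.005],0]
    - [[-0.17,-0.04,0.005],0.01]
    - [[-0.31,-0.07,0.005],0.02]
    - [[-0.45,-0.1,0.005],0.03]
    - [[-0.59,-0.13,0.005],0.04]
    - [[-0.73,-0.16,0.005],0.045]
    - [[-0.87,-0.19,0.005],0.045]
    - [[-0.95,-0.2,0.005],0.045]
    - [[-0.95,-0.2,0.005],0.045]

```text
time: 28.48
tool_pos: [0.6091, 0.3189, 0.0408]
tool_rot: [3.141, 0.003, -2.94]
contact_force: [0.5, -0.3, 5.8]
opening: 0.0321
grip_force: 3.2
```

>>> step_arm:
  motion:
    - [[0,0,-1],0]
    - [[0,0,-2],0]
    - [[0,0,-3],0]
    - [[0,0,-3],0]
    - [[0,0,-3],0]

```text
time: 29.1
tool_pos: [0.6074, 0.3184, 0.2185]
tool_rot: [-3.141, -0.001, -2.94]
contact_force: [0.2, -0.9, -0.5]
opening: 0.0321
grip_force: 0.0
```

Run:
```python
from h import *
g=fromgr((.074,.008)); o=robot.observe(); print(o['tool_pos'],o['tool_rot'])
w=cam('wrist'); save(w,'w9.npz'); m,a=cover(w,g,thr=150); cover(w,g,thr=185); print(w2px(w,[*g,.053]))
```

```text
[0.60737443 0.31841389 0.21850916] [-3.14134418e+00 -1.11252954e-03 -2.94043128e+00]
npx 1763 area mm2 approx sd [11.1 22.1] C [0.6188 0.3208] mid [0.6071 0.3185] lugdir deg 11.3 ends -0.0433 0.0357
 granite: mid [0.0755 0.0112] lug [0.1155 0.0115] lugdir 0.4
npx 1672 area mm2 approx sd [10.7 21.9] C [0.619  0.3206] mid [0.6072 0.3182] lugdir deg 11.7 ends -0.0432 0.0347
 granite: mid [0.0756 0.0109] lug [0.1156 0.0115] lugdir 0.9
[[318.19175526 184.86814497]]
```

Run:
```python
from h import *
rel((.6498,.3271,.0275),-2.941)
```

```text
t 29.15 pos [0.607  0.3183 0.2174] yaw -2.940 -> shift [-0.74  0.    3.16] spin 0.001 d 0.195 q6 -1.40
```

>>> step_arm:
  motion:
    - [[-0.74,0,0],0]
    - [[-0.74,0,1],0]
    - [[-0.74,0,2],0]
    - [[-0.74,0,2.7],0]
    - [[-0.74,0,3.1],0]
    - [[-0.74,0,3.17],0]
    - [[-0.74,0,3.17],0]
    - [[-0.74,0,3.17],0]
    - [[-0.74,0,3.17],0]
  hand: 127

```text
time: 30.28
tool_pos: [0.6519, 0.3277, 0.0305]
tool_rot: [3.141, 0.002, -2.94]
contact_force: [-0.2, 0.3, 0.3]
opening: 0.046
grip_force: 0.0
```

>>> step_arm:
  motion:
    - [[0,0,0],0]
    - [[0,0,0],0]
    - [[0,0,0],0]
    - [[0,0,0],0]
  hand: 255
  squeeze: 40

```text
time: 30.78
tool_pos: [0.6513, 0.3274, 0.0293]
tool_rot: [-3.142, 0.0, -2.94]
contact_force: [0.5, 0.2, 1.5]
opening: 0.0265
grip_force: 40.0
```

>>> step_arm:
  motion:
    - [[0,0,-0.1],0]
    - [[0,0,-0.5],0]
    - [[0,0,-1.2],0]
    - [[0,0,-2],0]
    - [[0,0,-2.85],0]
    - [[0,0,-2.85],0]
    - [[0,0,-2.85],0]

```text
time: 31.65
tool_pos: [0.6509, 0.3273, 0.1995]
tool_rot: [-3.141, -0.001, -2.94]
contact_force: [-0.2, -0.5, -1.3]
opening: 0.0264
grip_force: 40.0
```

```bash
cat >> h.py <<'E'
def pump(c,guess,thr=195,z=.0355):
    im=cv2.GaussianBlur(c['pixels'],(3,3),0).astype(int); m=((im.min(2)>thr)&(im.max(2)-im.min(2)<45)).astype(np.uint8)
    n,l,st,ce=cv2.connectedComponentsWithStats(m); g=w2px(c,[*guess,z])[0]
    k=[i for i in range(1,n) if st[i,4]>100]; i=min(k,key=lambda i:np.linalg.norm(ce[i]-g))
    cs,_=cv2.findContours((l==i).astype(np.uint8),cv2.RETR_EXTERNAL,cv2.CHAIN_APPROX_NONE); q=max(cs,key=cv2.contourArea)[:,0]
    P=px2w(c,q,z)[:,:2]; r=cv2.minAreaRect((P*1000).astype(np.float32)); print('px',g,ce[i],st[i],'pump rect',np.round(r[0],1),np.round(r[1],1),'ang %.1f'%r[2],'dir x rad',np.deg2rad(r[2]).round(3)); return r
E
python3 - <<'E'
from h import *
c=load('w1.npz')
for t in (175,190,205): pump(c,(.6084,-.0392),t)
rel((.518,.004,.20),.664)
E
```

```text
px [303.934964   130.92106962] [302.78494624 129.43655914] [279 104  50  52 930] pump rect [608.8 -38.1] [56.9 55.1] ang 37.7 dir x rad 0.659
px [303.934964   130.92106962] [301.89138577 129.35205993] [279 104  49  52 801] pump rect [608.7 -38.1] [56.6 54.9] ang 37.8 dir x rad 0.659
px [303.934964   130.92106962] [300.45054945 129.12244898] [279 105  49  51 637] pump rect [608.8 -38.3] [55.5 53.5] ang 37.7 dir x rad 0.658
t 31.65 pos [0.6509 0.3273 0.1995] yaw -2.940 -> shift [ 3.25 -4.84 -0.  ] spin 2.679 d 0.350 q6 -1.41
```

>>> step_arm:
  motion:
    - [[0.1,-0.2,0],0.1]
    - [[0.4,-0.6,0],0.27]
    - [[0.75,-1.1,0],0.45]
    - [[1.1,-1.6,0],0.63]
    - [[1.5,-2.2,0],0.81]
    - [[1.9,-2.8,0],0.99]
    - [[2.3,-3.4,0],1.17]
    - [[2.7,-4.0,0],1.35]
    - [[3.0,-4.5,0],1.53]
    - [[3.25,-4.84,0],1.71]

```text
time: 32.9
tool_pos: [0.5166, 0.0026, 0.1984]
tool_rot: [-3.138, -0.0, 1.626]
contact_force: [0.4, -0.5, 0.7]
opening: 0.0264
grip_force: 40.0
```

>>> step_arm:
  motion:
    - [[0,0,0],0.18]
    - [[0,0,0],0.36]
    - [[0,0,0],0.54]
    - [[0,0,0],0.72]
    - [[0,0,0],0.9]
    - [[0,0,0],0.969]
    - [[0,0,0],0.969]
    - [[0,0,0],0.969]

```text
time: 33.9
tool_pos: [0.5177, 0.004, 0.1992]
tool_rot: [-3.14, 0.001, 0.665]
contact_force: [0.1, -1.0, -0.9]
opening: 0.0266
grip_force: 40.0
```

Run:
```python
from h import *
rel((.573,-.0669,.10),.661)
c=cam('wrist'); save(c,'w10.npz'); print(w2px(c,[[.6087,-.0383,.0355]]))
for t in (175,190,205): pump(c,(.6087,-.0383),t)
# cover in hand: tool frame, plane z=-.0222+... top at tool z -.0237
o=robot.observe(); zt=o['tool_pos'][2]+.0222+.0015
y=o['tool_rot'][2]; g=o['tool_pos'][:2]+.05*np.array([np.cos(y),np.sin(y)])
im=c['pixels']; u,v=w2px(c,[*g,zt])[0]; print(u,v,im[int(v),int(u)])
np.set_printoptions(linewidth=250,threshold=10**6)
print(im[100:240:6,250:400:5].mean(2).astype(int))
```

```text
t 33.90 pos [0.5177 0.004  0.1992] yaw 0.665 -> shift [-0.    1.5   1.65] spin 0.004 d 0.134 q6 0.77
[[394.25316397 149.24550724]]
px [394.25316397 149.24550724] [392.8473029  147.82738589] [ 370  125   50   49 1205] pump rect [608.4 -38. ] [56.8 55.8] ang 37.5 dir x rad 0.655
px [394.25316397 149.24550724] [392.832 147.576] [ 370  125   50   49 1125] pump rect [608.5 -38.4] [56.7 55.5] ang 37.9 dir x rad 0.662
px [394.25316397 149.24550724] [391.57740586 147.07008368] [371 125  48  49 956] pump rect [608.5 -38.3] [56.5 54.6] ang 37.6 dir x rad 0.657
318.5053901348772 166.13914188580912 [55 56 52]
[[ 81  63 174 173 174 177 169 175 172 175 166 168 180 171 177 173 167 168 169 176 175 176 170 163 150 179 175 172 167 158]
 [ 74  71 147 175 173 172 175 173 173 173 173 167 164 181 172 173 174 168 165 164 174 177 175 173 169 156 168 180 172 170]
 [ 78  71 135 182 178 180 174 173 175 178 177 169 173 162 180 178 173 175 166 166 169 150 151 147 150 144 122 117 177 173]
 [ 74  58 172 181 178 181 181 178 173 172 170 173 170 171 164 170 182 174 174 170 136  96 102 104 102 102 101  98  88 103]
 [1
[... 1757 characters left out ...]
108 106 101 107 106 107 104 103 103 107 100 106 106 155 156 170 172 166 164 177 174]
 [173 173 172 180 171 173 174 105 173 159 101 106 105 104 102 103 104 105 104 116 141 155 168 163 159 164 176 168 163 173]
 [176 180 175 170 177 176  98 174 181 153 103 106 102 105 102 105 103 103 101 132 175 168 163 163 163 158 159 167 173 165]
 [174 171 181 176 170  98 176 177 180 156 104 105 104 104 102 102 101 104 104 153 168 173 168 166 166 168 159 160 167 174]
 [ 23  26  22  21  24 146 128 109 108  58 107 109 106 102 102 104 103 105 102  67 111 109 126 145  24  22  25  19  26  25]
 [ 21  22  23  29  21  82 106 105 107  19 104 107 103 103 107 104 100 103 100  28 110 108 108  77  24  20  22  17  25  23]]
```

Run:
```python
from h import *
c=load('w10.npz'); im=c['pixels'].astype(int); o=robot.observe(); tp=o['tool_pos']; T=R.from_euler('xyz',o['tool_rot']).as_matrix()
sat=im.max(2)-im.min(2); g=(sat<30)&(im.mean(2)<135)
def tool(u,v,tz): 
    P=px2w(c,[(u,v)],tp[2]-tz)[0]; return (T.T@(P-tp)).round(4)
for r in (140,150,160,175,190,205,220,226):
    k=np.nonzero(g[r,255:385])[0]+255; k=k[(k>262)]; print(r,k.min(),k.max(),tool(k.min()-.5,r,-.0237),tool(k.max()+.5,r,-.0237))
for u in (300,310,320,330): 
    k=np.nonzero(g[100:200,u])[0]+100; print(u,k.min(),tool(u,k.min()-.5,-.0237))
print(im[110:135,320].tolist()[::3])
for u in (287,291,295): k=np.nonzero(g[150:229,u])[0]+150; print('shoulder',u,k[k<226].max(),tool(u,k[k<226].max()+.5,-.0237))
```

```text
140 280 384 [ 0.0636 -0.0203 -0.0237] [ 0.0636  0.0343 -0.0238]
150 281 383 [ 0.0585 -0.0199 -0.0237] [ 0.0584  0.0341 -0.0238]
160 281 384 [ 0.0533 -0.0201 -0.0237] [ 0.0532  0.0349 -0.0238]
175 281 360 [ 0.0452 -0.0204 -0.0237] [ 0.0452  0.0225 -0.0238]
190 282 360 [ 0.037  -0.0202 -0.0237] [ 0.037   0.0228 -0.0238]
205 282 359 [ 0.0285 -0.0205 -0.0237] [ 0.0285  0.0225 -0.0237]
220 282 344 [ 0.0198 -0.0208 -0.0237] [ 0.0198  0.0145 -0.0237]
226 276 344 [ 0.0163 -0.0244 -0.0237] [ 0.0162  0.0145 -0.0237]
300 129 [ 0.0694 -0.0095 -0.0238]
310 129 [ 0.0694 -0.0043 -0.0238]
320 131 [ 0.0684  0.0008 -0.0238]
330 133 [ 0.0673  0.006  -0.0238]
[[236, 185, 121], [231, 180, 117], [213, 162, 107], [221, 170, 109], [225, 170, 111], [222, 168, 111], [224, 177, 124], [126, 126, 118], [105, 106, 98]]
shoulder 287 212 [ 0.0242 -0.0176 -0.0237]
shoulder 291 213 [ 0.0236 -0.0154 -0.0237]
shoulder 295 213 [ 0.0236 -0.0132 -0.0237]
```

Run:
```python
from h import *
rel((.5714,-.0656,.045),.659)
```

```text
t 33.95 pos [0.5179 0.004  0.1995] yaw 0.665 -> shift [-0.01  1.47  2.57] spin 0.006 d 0.178 q6 0.77
```

>>> step_arm:
  motion:
    - [[-0.01,0.7,0],0.006]
    - [[-0.01,1.47,0],0.006]
    - [[-0.01,1.47,0.6],0.006]
    - [[-0.01,1.47,1.4],0.006]
    - [[-0.01,1.47,2.1],0.006]
    - [[-0.01,1.47,2.57],0.006]
    - [[-0.01,1.47,2.57],0.006]
    - [[-0.01,1.47,2.57],0.006]
    - [[-0.01,1.47,2.57],0.006]
    - [[-0.01,1.47,2.57],0.006]

```text
time: 35.2
tool_pos: [0.5727, -0.0661, 0.047]
tool_rot: [3.14, -0.001, 0.658]
contact_force: [0.4, 0.4, -1.0]
opening: 0.0263
grip_force: 40.0
```

Run:
```python
from h import *
rel((.5714,-.0656,.013),.659)
```

```text
t 35.20 pos [ 0.5727 -0.0661  0.047 ] yaw 0.658 -> shift [-0.01 -0.02  0.57] spin -0.001 d 0.034 q6 0.67
```

>>> step_arm:
  motion:
    - [[0,0,0.2],0]
    - [[0,0,0.35],0]
    - [[0,0,0.41],0]
    - [[0,0,0.41],0]
    - [[0,0,0.41],0]

```text
time: 35.83
tool_pos: [0.5723, -0.066, 0.0214]
tool_rot: [3.141, -0.0, 0.658]
contact_force: [-0.2, 0.6, -0.1]
opening: 0.0267
grip_force: 40.0
```

Run:
```python
from h import *
rel((.5714,-.0656,.012),.659)
```

```text
t 35.83 pos [ 0.5723 -0.066   0.0214] yaw 0.658 -> shift [-0.01 -0.01  0.16] spin -0.001 d 0.009 q6 0.67
```

>>> step_arm:
  motion:
    - [[-0.01,-0.01,0.04],0]
    - [[-0.01,-0.01,0.08],0]
    - [[-0.01,-0.01,0.1],0]
    - [[-0.01,-0.01,0.1],0]

```text
time: 36.33
tool_pos: [0.5712, -0.0658, 0.0152]
tool_rot: [-3.141, 0.0, 0.658]
contact_force: [-0.7, -0.4, -1.0]
opening: 0.0263
grip_force: 40.0
```

>>> step_arm:
  motion:
    - [[0,0,0.02],0]
    - [[0,0,0.04],0]
    - [[0,0,0.04],0]

```text
time: 36.7
tool_pos: [0.5712, -0.0658, 0.0128]
tool_rot: [-3.142, 0.0, 0.658]
contact_force: [-0.2, -0.6, -0.1]
opening: 0.0263
grip_force: 40.0
```

>>> step_arm:
  motion:
    - [[0,0,0.01],0]
    - [[0,0,0.02],0]
    - [[0,0,0.02],0]

```text
time: 37.08
tool_pos: [0.5712, -0.0658, 0.0117]
tool_rot: [3.142, 0.0, 0.658]
contact_force: [0.1, -0.1, -0.9]
opening: 0.0269
grip_force: 40.0
```

Run:
```python
from h import *
c=cam('wrist'); save(c,'w11.npz'); im=c['pixels'].astype(int); np.set_printoptions(linewidth=250,threshold=10**6)
print(robot.observe()['torque'],robot.observe()['contact_force'])
print(w2px(c,[[*(np.array([.6085,-.0383])+R.from_euler('z',.659).as_matrix()[:2,:2]@np.array(q)),.0355] for q in((.029,.028),(.029,-.028),(-.029,-.028),(-.029,.028),(.025,.024),(.025,-.024),(-.025,-.024))]).round(0))
print(im[100:230:5,255:390:5].mean(2).astype(int))
```

```text
[-0.0223886   0.02539998  0.03498309] [ 0.80989425 -0.53732466 -0.51957387]
[[265. 117.]
 [375. 117.]
 [370. 224.]
 [271. 224.]
 [273. 125.]
 [367. 125.]
 [363. 217.]]
[[109 111 108 109 107 107 108 111 110 109 101  98  93  93 106 113 110 110 106 109 181 173 165 164 170 183 186]
 [108 109 110 109 111 110 110 110 107 108 109 103  99  94  96 105 112 112 107 105 106 180 178 165 166 176 185]
 [ 99 103 108 110 111 108 111 108 111 111 109 104 102 100  94  90 103 114 113 109 106 166 180 176 167 164 171]
 [102  99 105 116 120 120 122 120 118 116 120 117 114 114 110 100 100  95 113 111 110 109 126 182 179 168 165]
 [103 102 164 241 241 241 240 241 241 242 241 241 241 241 241 241 170 154 154 151 150 153 152 153 174 180 171]
 [103  99 146 241 223 239 235 228 209 205 227 237 230 210 176 168 160 150 151 143 147 146 146 153 174 182 180]
 [111 101 128 215 128 152 126 123 156 128 115 112 187 193 194 187 115 117 115 111 120 146 141 151 176 179 182]
 [109 105 107 151 124 137 113 116 114 116 110 114 114 165 120 114 115 113 112 112 115 115 133 152 182 182 178]
 [105 106 108 151 123 120 116 116 116 118 10
[... 1254 characters left out ...]
 106 113 119 142 152 181 181 182]
 [116 113 111 134 148 142 118 112 112 114 110 112 110 116 112 111 112 114 112 111 115 122 142 146 181 181 180]
 [113 115 115 136 149 146 110 113 114 116 112 110 111 114 115 113 112 112 113 110 113 128 141 152 167 184 180]
 [113 114 113 136 148 150 115 110 114 114 110 110 112 115 111 110 112 116 110 112 111 142 142 152 164 167 176]
 [108 118 115 132 145 139 136 135 134 114 113 112 113 109 109 106 114 109 122 135 132 139 142 154 162 164 167]
 [109 105 112 126 147 149 146 118 122 109 111 107 116 108 112 107 111 110 120 121 145 146 141 165 166 163 161]
 [110 111 105 110 114 115 124 113 116 113 112 110 112 110 111 107 110 111 152 181 112 115 178 175 173 168 165]]
```

>>> step_arm:
  motion:
    - [[0,0,0.01],0]
    - [[0,0,0.02],0]
    - [[0,0,0.02],0]

```text
time: 37.5
tool_pos: [0.5713, -0.0659, 0.0108]
tool_rot: [3.141, -0.0, 0.658]
contact_force: [-2.2, 0.4, 4.6]
opening: 0.0267
grip_force: 40.0
```

>>> step_arm:
  motion:
    - [[0,0,0.01],0]
    - [[0,0,0.02],0]
    - [[0,0,0.02],0]

```text
time: 37.88
tool_pos: [0.5714, -0.0659, 0.0101]
tool_rot: [3.141, -0.0, 0.658]
contact_force: [-3.5, 0.4, 9.6]
opening: 0.0266
grip_force: 40.0
```

>>> step_arm:
  motion:
    - [[0,0,-0.01],0]
    - [[0,0,-0.01],0]
    - [[0,0,-0.01],0]
    - [[0,0,-0.01],0]
  hand: 127
  squeeze: 20

```text
time: 38.38
tool_pos: [0.5712, -0.0658, 0.0097]
tool_rot: [-3.141, 0.0, 0.658]
contact_force: [-0.1, -0.6, -0.5]
opening: 0.0462
grip_force: 0.0
```

>>> step_arm:
  motion:
    - [[0,0,-0.3],0]
    - [[0,0,-1],0]
    - [[0,0,-2],0]
    - [[0,0,-3],0]
    - [[0,0,-3],0]
    - [[0,0,-3],0]
    - [[0,0,-3],0]

```text
time: 39.25
tool_pos: [0.5703, -0.0656, 0.1881]
tool_rot: [-3.139, 0.002, 0.658]
contact_force: [-1.2, -0.1, -0.2]
opening: 0.0461
grip_force: 0.0
```

Run:
```python
from h import *
c=cam('wrist'); save(c,'w12.npz'); o=robot.observe(); print(o['tool_pos'],o['tool_rot'])
pump(c,(.6085,-.0383),150); 
im=c['pixels'].astype(int); 
Rm=R.from_euler('z',.659).as_matrix()[:2,:2]; ctr=np.array([.6085,-.0383])
# rectified view at z=.0355, 2mm grid in pump frame
from scipy.ndimage import map_coordinates
xs=np.arange(.034,-.066,-.002); ys=np.arange(.034,-.035,-.002)
g=[[w2px(c,[*(ctr+Rm@np.array([x,y])),.0353])[0] for y in ys] for x in xs]; g=np.array(g)
a=np.array([map_coordinates(im.mean(2),[r[:,1],r[:,0]],order=1) for r in g]).astype(int)
np.set_printoptions(linewidth=250,threshold=10**6); print((ys*1000).astype(int))
for x,r in zip(xs,a): print('%4d'%(x*1000),r)
```

```text
[ 0.57047184 -0.06564375  0.18818384] [-3.13906564e+00  2.07540361e-03  6.57721545e-01]
px [321.09366276 148.62902723] [320.81428043 153.34480207] [ 297  123   49   73 2703] pump rect [597.8 -46.1] [83.6 55.7] ang 37.6 dir x rad 0.656
[ 34  32  30  27  25  23  21  19  17  15  13  11   9   7   5   3   1   0  -2  -4  -6  -8 -10 -12 -14 -16 -18 -20 -22 -24 -26 -28 -30 -32 -34]
  34 [101 102 103 105 104 102 105 103 102 102 100 103 102 104 100  99  96  90  87  88  89  96 106 106 115 155 171 172 171 173 170 166 160 157 158]
  32 [ 95  99 102 101 102 102 103 104 102 103 100 100 100 103 100 101 100  97  93  90  87  88  95 100 107 110 126 167 172 172 173 172 169 162 159]
  30 [ 94  94  98 121 139 138 139 139 137 138 138 136 134 136 127 125 124 123 121 121 120 125 125 126 133 135 136 154 182 184 186 178 172 170 166]
  27 [ 93  94  99 177 229 230 232 231 231 230 231 232 231 231 231 231 230 230 230 230 230 231 230 230 231 231 231 230 231 232 233 211 173 173 172]
  25 [ 95  93 100 182 232 231 232 231 230 229 231 231 229 229 231 230 228 226 230 230 230 225 228 226 231 232 231 230 225 230 236 212 1
[... 5926 characters left out ...]
171 169 171 177 180 181 181 179 183 183 182 181 179 180 181 179 175 171 165 165 164 167 174 177 180 181 181 180]
 -58 [169 175 175 174 170 169 169 168 169 169 169 171 175 179 176 178 180 181 178 179 177 176 175 172 169 166 166 164 164 166 174 177 180 181 182]
 -60 [157 166 174 176 172 172 169 168 169 167 168 168 169 174 176 178 175 177 179 179 178 176 176 175 172 170 168 167 164 164 165 172 176 180 183]
 -62 [154 155 163 173 175 174 172 170 168 167 167 166 167 169 171 175 176 176 175 178 178 177 178 176 174 173 171 168 166 164 164 166 168 174 179]
 -64 [156 155 156 167 174 176 174 171 168 167 166 167 166 169 168 168 177 178 176 175 180 179 178 178 177 176 173 172 169 168 166 164 164 170 174]
```

>>> step_arm:
  motion:
    - [[-0.9,0.25,-0.2],0.18]
    - [[-1.8,0.5,-0.2],0.36]
    - [[-2.88,0.78,-0.2],0.54]
    - [[-2.88,0.78,-0.2],0.72]
    - [[-2.88,0.78,-0.2],0.9]
    - [[-2.88,0.78,-0.2],1.08]
    - [[-2.88,0.78,-0.2],1.26]
    - [[-2.88,0.78,-0.2],1.44]
    - [[-2.88,0.78,-0.2],1.57]
    - [[-2.88,0.78,-0.2],1.57]
  hand: 33

```text
time: 40.55
tool_pos: [0.4628, -0.2083, 0.2009]
tool_rot: [3.141, 0.002, -0.911]
contact_force: [-0.6, 0.1, 0.6]
opening: 0.0799
grip_force: 0.0
```

Run:
```python
from h import *
c=cam('wrist'); save(c,'w13.npz'); o=robot.observe(); print(o['tool_pos'],o['tool_rot'])
im=c['pixels'].astype(int).mean(2); ctr=np.array([.505,-.263]); Rm=R.from_euler('z',.18).as_matrix()[:2,:2]
from scipy.ndimage import map_coordinates
xs=np.arange(.045,-.075,-.003); ys=np.arange(.048,-.049,-.003)
g=np.array([[w2px(c,[*(ctr+Rm@np.array([x,y])),.07])[0] for y in ys] for x in xs])
a=np.array([map_coordinates(im,[r[:,1],r[:,0]],order=1) for r in g]).astype(int)
np.set_printoptions(linewidth=250,threshold=10**6); print('    ',(ys*1000).round().astype(int))
for x,r in zip(xs,a): print('%4d'%round(x*1000),r)
Rp=R.from_euler('z',.659).as_matrix()[:2,:2]; t=np.array([.6085,-.0383])+Rp@np.array([0,.025])
rel((*t,.06),-.912)
```

```text
[ 0.46285863 -0.2083362   0.20111015] [ 3.14099767e+00  1.49561858e-03 -9.09502762e-01]
     [ 48  45  42  39  36  33  30  27  24  21  18  15  12   9   6   3   0  -3  -6  -9 -12 -15 -18 -21 -24 -27 -30 -33 -36 -39 -42 -45 -48]
  45 [205 207 205 207 207 206 207 208 205 206 207 207 206 205 207 207 207 206 207 207 206 208 207 207 208 207 209 208 207 209 209 208 209]
  42 [205 207 207 207 206 206 205 207 207 206 209 207 205 207 206 207 208 207 207 208 209 209 208 209 209 207 211 209 210 209 211 209 209]
  39 [203 205 205 204 204 204 204 207 206 205 207 207 206 208 208 208 208 208 209 210 210 210 210 211 210 211 211 211 212 212 214 211 212]
  36 [205 205 206 204 205 206 206 207 207 206 206 206 208 206 205 209 206 207 207 208 209 207 210 208 209 210 209 210 211 211 210 210 208]
  33 [202 200 201 201 201 200 137 141 146 140 132 131 137 142 132 126 130 136 132 122 124 131 126 113 106 108 137 207 206 208 208 206 206]
  30 [199 198 200 199 197 197 109 100 103 100 100 103 102 103 103 102 102 103 104 103 104 104 105  93  65  62 119 209 210 210 210 211 209]
  27 [199 199 200 197 196 199 108 102 1
[... 4091 characters left out ...]
07 205 206 207 207 208 208 208 207 209]
 -63 [202 204 203 204 203 203 205 204 205 206 205 204 204 205 206 205 206 206 207 207 207 208 206 208 206 208 209 209 209 208 207 208 208]
 -66 [196 196 193 196 196 197 195 197 196 197 196 194 196 197 197 196 196 198 198 198 198 200 200 200 200 202 200 194 192 196 202 204 202]
 -69 [186 199 199 199 200 199 199 200 199 197 200 199 199 199 200 201 199 200 201 201 202 201 202 202 202 202 203 199 157 198 204 204 203]
 -72 [194 196 197 198 198 198 199 198 199 198 197 199 197 198 199 199 198 199 198 199 198 199 199 200 201 195 205  66  30 109 203 202 201]
t 40.60 pos [ 0.4629 -0.2083  0.2011] yaw -0.910 -> shift [-1.16 -3.66  2.35] spin 0.002 d 0.270 q6 1.91
```

>>> step_arm:
  motion:
    - [[-0.4,-1.0,0],0.002]
    - [[-0.8,-2.0,0],0.002]
    - [[-1.18,-3.0,0],0.002]
    - [[-1.18,-3.66,0.3],0.002]
    - [[-1.18,-3.66,1.2],0.002]
    - [[-1.18,-3.66,2.0],0.002]
    - [[-1.18,-3.66,2.35],0.002]
    - [[-1.18,-3.66,2.35],0.002]
    - [[-1.18,-3.66,2.35],0.002]

```text
time: 41.72
tool_pos: [0.5942, -0.0183, 0.0619]
tool_rot: [-3.141, -0.001, -0.913]
contact_force: [-0.3, -0.6, 0.7]
opening: 0.0801
grip_force: 0.0
```

Run:
```python
from h import *
rel((.5926,-.0177,.0035),-.912)
```

```text
t 41.73 pos [ 0.5942 -0.0183  0.0619] yaw -0.913 -> shift [-0.03  0.02  0.97] spin -0.001 d 0.058 q6 2.32
```

>>> step_arm:
  motion:
    - [[-0.02,0.02,0.4],0]
    - [[-0.02,0.02,0.75],0]
    - [[-0.02,0.02,0.93],0]
    - [[-0.02,0.02,0.95],0]
    - [[-0.02,0.02,0.95],0]
    - [[-0.02,0.02,0.95],0]

```text
time: 42.48
tool_pos: [0.5924, -0.018, 0.0048]
tool_rot: [-3.141, -0.001, -0.914]
contact_force: [0.1, -0.1, 0.2]
opening: 0.0798
grip_force: 0.0
```

>>> step_arm:
  motion:
    - [[0,0,0],0]
    - [[0,0,0],0]
    - [[0,0,0],0]
    - [[0,0,0],0]
    - [[0,0,0],0]
  hand: 255
  squeeze: 55

```text
time: 43.1
tool_pos: [0.5919, -0.0178, 0.004]
tool_rot: [-3.141, -0.0, -0.914]
contact_force: [0.0, 0.5, 2.0]
opening: 0.0576
grip_force: 55.0
```

>>> step_arm:
  motion:
    - [[0,0,-0.05],0]
    - [[0,0,-0.2],0]
    - [[0,0,-0.5],0]
    - [[0,0,-1.0],0]
    - [[0,0,-1.6],0]
    - [[0,0,-2.2],0]
    - [[0,0,-2.4],0]
    - [[0,0,-2.4],0]
    - [[0,0,-2.4],0]

```text
time: 44.22
tool_pos: [0.5908, -0.0177, 0.1463]
tool_rot: [3.14, 0.002, -0.914]
contact_force: [-0.2, 0.6, -3.4]
opening: 0.0575
grip_force: 55.0
```

Run:
```python
from h import *
o=robot.observe(); print(o['torque'],o['contact_force'],o['opening'])
rel((.5014-.0002,-.238+.001,.15),-1.381)
c=cam('wrist'); save(c,'w14.npz'); im=c['pixels'].astype(int).mean(2); tp=o['tool_pos']; T=R.from_euler('xyz',o['tool_rot']).as_matrix()
from scipy.ndimage import map_coordinates
xs=np.arange(.062,-.008,-.002); ys=np.arange(-.034,.035,.002)   # tool frame, pump top plane tool z = .004 - .0355
def P(x,y,z): return w2px(c,[tp+T@np.array([x,y,z])])[0]
g=np.array([[P(x,y,-.0315) for y in ys] for x in xs])
a=np.array([map_coordinates(im,[r[:,1],r[:,0]],order=1) for r in g]).astype(int)
np.set_printoptions(linewidth=250,threshold=10**6); print('    ',(ys*1000).round().astype(int))
for x,r in zip(xs,a): print('%4d'%round(x*1000),r)
```

```text
[0.21180165 0.04745751 0.02258638] [-0.23250207  0.63559621 -3.41035845] 0.05747734585490102
t 44.23 pos [ 0.5908 -0.0177  0.1463] yaw -0.914 -> shift [ 1.98  3.41 -0.06] spin 0.467 d 0.237 q6 2.33
     [-34 -32 -30 -28 -26 -24 -22 -20 -18 -16 -14 -12 -10  -8  -6  -4  -2   0   2   4   6   8  10  12  14  16  18  20  22  24  26  28  30  32  34]
  62 [211 209 209 207  71 117 145 143 157 159 162 165 151 144 156 157 154 158 162 158 157 142 138 148 154 163 160 156 164 165 162 150 149 156 162]
  60 [209 210 205  89  94 149 142 155 158 158 164 143 142 153 157 156 155 162 159 160 147 136 144 153 160 160 155 163 167 165 152 150 154 161 163]
  58 [212 206  78  81 151 143 151 161 159 164 147 139 153 157 156 152 158 158 158 151 139 140 150 156 159 155 156 162 165 155 148 154 160 163 164]
  56 [154  90  92 140 142 125 123 123 124 121 122 122 125 122 124 122 124 122 123 123 125 121 121 120 123 124 125 123 122 131 154 159 163 162 156]
  54 [ 92  91 113 213 215 214 214 215 215 216 216 216 217 214 215 215 217 218 217 218 216 216 218 216 218 220 219 219 217 217 218 211 166 159 166]
  52 [ 90  95 139 21
[... 3549 characters left out ...]
 129 133 102 129 156 125 120 121  94 115 146  94  86  86  77  80  80  81  81  81  83 122 112  20  15  51]
   2 [62 62 63 63 62 63 63 60 63 62 62 61 62 63 62 58 61 60 61 61 61 61 61 62 61 61 60 60 61 60 61 62 60 60 60]
   0 [77 76 78 76 77 77 76 78 76 73 79 78 74 73 76 72 73 71 74 73 76 73 73 72 74 75 74 74 73 71 73 70 72 74 72]
  -2 [80 79 79 81 79 81 81 81 80 79 81 81 82 79 81 82 80 81 82 82 80 79 79 80 81 79 80 80 80 79 80 79 80 78 79]
  -4 [94 95 94 92 95 95 95 93 95 94 95 95 95 94 96 96 96 93 96 96 94 95 96 96 95 96 97 95 96 97 96 95 94 95 96]
  -6 [ 98 100 100  98  97  97  97  98  99  99  98  97  98 100  99  98 100  99  99  98  98  98  98 100  96  99  98  97  99  99  99  96  97  99  98]
```

>>> step_arm:
  motion:
    - [[0.2,0.35,-0.05],0.05]
    - [[0.6,1.05,-0.05],0.16]
    - [[1.1,1.9,-0.05],0.28]
    - [[1.55,2.7,-0.05],0.4]
    - [[1.85,3.2,-0.05],0.467]
    - [[1.96,3.4,-0.05],0.467]
    - [[1.96,3.4,-0.05],0.467]
    - [[1.96,3.4,-0.05],0.467]
    - [[1.96,3.4,-0.05],0.467]

```text
time: 45.4
tool_pos: [0.5025, -0.2343, 0.1508]
tool_rot: [-3.142, 0.0, -1.379]
contact_force: [0.1, 0.7, -3.5]
opening: 0.0578
grip_force: 55.0
```

Run:
```python
from h import *
rel((.501,-.236,.08),-1.381)
```

```text
t 45.40 pos [ 0.5025 -0.2343  0.1508] yaw -1.379 -> shift [0.02 0.03 1.18] spin 0.002 d 0.071 q6 2.38
```

>>> step_arm:
  motion:
    - [[0.02,0.02,0.5],0]
    - [[0.02,0.02,0.9],0]
    - [[0.02,0.02,1.1],0]
    - [[0.02,0.02,1.13],0]
    - [[0.02,0.02,1.13],0]
    - [[0.02,0.02,1.13],0]

```text
time: 46.15
tool_pos: [0.5016, -0.2373, 0.084]
tool_rot: [-3.14, -0.001, -1.381]
contact_force: [0.1, -0.8, -3.7]
opening: 0.0574
grip_force: 55.0
```

Run:
```python
from h import *
rel((.501,-.236,.064),-1.381)
c=cam('wrist'); save(c,'w15.npz')
# deck features while holding: boss / pocket edges relative to pump. pocket corners predicted
im=c['pixels'].astype(int).mean(2); Rm=R.from_euler('z',.19).as_matrix()[:2,:2]; ctr=np.array([.5061,-.2625])
from scipy.ndimage import map_coordinates
def row(pts): 
    g=w2px(c,[[*(ctr+Rm@np.array(p[:2])),.07] for p in pts]); return map_coordinates(im,[g[:,1],g[:,0]],order=1).astype(int)
np.set_printoptions(linewidth=250)
print('-y edge along y -26..-42',[row([(x,y) for y in np.arange(-.024,-.044,-.001)]).tolist() for x in(-.02,.0,.02)])
print('+x edge x 24..44',[row([(x,y) for x in np.arange(.024,.044,.001)]).tolist() for y in(-.02,0,.02)])
```

```text
t 46.15 pos [ 0.5016 -0.2373  0.084 ] yaw -1.381 -> shift [-0.02  0.01  0.33] spin -0.000 d 0.020 q6 2.37
-y edge along y -26..-42 [[158, 119, 117, 113, 79, 58, 60, 116, 188, 192, 193, 193, 193, 194, 194, 193, 193, 196, 194, 194], [151, 117, 117, 111, 73, 57, 60, 113, 191, 193, 195, 193, 195, 195, 195, 195, 195, 197, 198, 195], [144, 117, 115, 113, 67, 56, 59, 107, 185, 190, 190, 190, 191, 191, 193, 191, 191, 192, 192, 191]]
+x edge x 24..44 [[187, 188, 187, 186, 188, 188, 187, 187, 188, 186, 187, 186, 187, 187, 187, 188, 189, 193, 194, 194], [140, 138, 139, 140, 140, 148, 171, 177, 178, 155, 118, 167, 182, 184, 187, 188, 189, 193, 192, 192], [138, 140, 141, 137, 142, 151, 180, 181, 182, 166, 142, 172, 182, 184, 188, 189, 190, 194, 192, 191]]
```

>>> step_arm:
  motion:
    - [[-0.02,0.01,0.1],0]
    - [[-0.02,0.01,0.18],0]
    - [[-0.02,0.01,0.24],0]
    - [[-0.02,0.01,0.24],0]

```text
time: 46.7
tool_pos: [0.5, -0.2358, 0.0683]
tool_rot: [3.141, 0.0, -1.381]
contact_force: [-0.5, -0.1, -3.3]
opening: 0.0575
grip_force: 55.0
```

>>> step_arm:
  motion:
    - [[0,0,0.03],0]
    - [[0,0,0.06],0]
    - [[0,0,0.06],0]
    - [[0,0,0.06],0]

```text
time: 47.2
tool_pos: [0.5003, -0.2359, 0.0652]
tool_rot: [-3.142, -0.0, -1.381]
contact_force: [-0.3, -0.3, -3.6]
opening: 0.0576
grip_force: 55.0
```

>>> step_arm:
  motion:
    - [[0,0,0.01],0]
    - [[0,0,0.02],0]
    - [[0,0,0.02],0]

```text
time: 47.58
tool_pos: [0.5002, -0.2359, 0.0641]
tool_rot: [-3.142, -0.0, -1.381]
contact_force: [-0.1, 1.6, -1.8]
opening: 0.0577
grip_force: 55.0
```

>>> step_arm:
  motion:
    - [[0,0,0.01],0]
    - [[0,0,0.015],0]
    - [[0,0,0.015],0]

```text
time: 47.95
tool_pos: [0.5003, -0.2359, 0.064]
tool_rot: [-3.141, -0.001, -1.381]
contact_force: [-2.9, 2.5, 6.2]
opening: 0.0573
grip_force: 55.0
```

>>> step_arm:
  motion:
    - [[0,0,-0.01],0]
    - [[0,0,-0.01],0]

```text
time: 48.2
tool_pos: [0.5003, -0.2359, 0.064]
tool_rot: [-3.141, -0.0, -1.381]
contact_force: [-2.2, 2.7, 4.8]
opening: 0.0577
grip_force: 55.0
```

>>> step_arm:
  motion:
    - [[0,0,0],0]
    - [[0,0,0],0]
    - [[0,0,0],0]
    - [[0,0,0],0]
  hand: 50

```text
time: 48.7
tool_pos: [0.5003, -0.236, 0.0635]
tool_rot: [-3.142, -0.0, -1.381]
contact_force: [0.1, 0.5, -0.2]
opening: 0.0737
grip_force: 0.0
```

>>> step_arm:
  motion:
    - [[0,0,-0.3],0]
    - [[0,0,-1],0]
    - [[0,0,-2],0]
    - [[0,0,-2.6],0]
    - [[0,0,-2.6],0]
    - [[0,0,-2.6],0]
    - [[0,0,-2.6],0]

```text
time: 49.58
tool_pos: [0.4996, -0.2355, 0.2181]
tool_rot: [3.139, 0.002, -1.381]
contact_force: [-0.2, -0.5, 0.5]
opening: 0.0736
grip_force: 0.0
```

Run:
```python
from h import *
c=cam('wrist'); save(c,'w16.npz'); o=robot.observe(); print(o['time'],o['tool_pos'],o['contact_force'])
im=c['pixels'].astype(int).mean(2); ctr=np.array([.5061,-.2625]); Rm=R.from_euler('z',.19).as_matrix()[:2,:2]
from scipy.ndimage import map_coordinates
xs=np.arange(.036,-.066,-.003); ys=np.arange(.036,-.037,-.002)
g=np.array([[w2px(c,[*(ctr+Rm@np.array([x,y])),.0953])[0] for y in ys] for x in xs])
a=np.array([map_coordinates(im,[r[:,1],r[:,0]],order=1) for r in g]).astype(int)
np.set_printoptions(linewidth=250,threshold=10**6); print('    ',(ys*1000).round().astype(int))
for x,r in zip(xs,a): print('%4d'%round(x*1000),r)
```

```text
49.625 [ 0.49968884 -0.23557706  0.21815554] [-0.12364653 -0.96553687  0.25353226]
     [ 36  34  32  30  28  26  24  22  20  18  16  14  12  10   8   6   4   2   0  -2  -4  -6  -8 -10 -12 -14 -16 -18 -20 -22 -24 -26 -28 -30 -32 -34 -36]
  36 [201 201 201 201 201 202 200 201 202 203 200 202 202 201 201 201 199 200 201 201 201 200 202 201 200 203 202 201 202 203 203 205 203 201 203 200 204]
  33 [201 202 200 202 201 202 202 200 200 203 201 204 202 202 203 203 203 203 203 201 203 204 203 203 203 204 203 203 204 203 203 203 204 204 203 205 204]
  30 [195 174 173 192 196 193 174 173 165 167 164 165 170 165 167 168 166 167 172 173 175 181 172 175 175 179 173 174 175 179 177 170 163 164 181 200 202]
  27 [116 116 113 126 187 197 194 194 194 194 193 195 194 192 194 192 192 193 193 191 191 193 193 195 194 193 194 195 193 195 198 191  80  61 137 200 201]
  24 [111 115 114 124 185 194 174 180 179 174 171 177 175 173 181 186 168 179 184 181 178 177 177 184 184 177 169 179 176 136 193 194 114  61 140 207 210]
  21 [113 115 114 123 186 194 172 184 166 172 172 163 148 151 167 173 152 158 162 166 1
[... 3707 characters left out ...]
168 171 160 121 114 146 151 146 147 182 199 199 201 201 201 200 201 200 200 202]
 -54 [196 198 197 197 200 198 197 192 197 199 199 190 152 146 146 145 147 137 127 124 136 143 148 150 144 148 185 198 199 201 200 200 200 200 200 200 201]
 -57 [199 198 199 200 200 199 198 199 200 199 200 196 153 147 149 143 149 150 148 148 148 147 151 151 148 146 185 203 202 203 204 202 203 203 204 204 204]
 -60 [199 200 198 199 200 199 200 200 199 200 199 198 191 191 193 191 195 197 198 196 195 195 195 197 197 197 200 201 202 202 202 201 202 202 202 202 204]
 -63 [192 192 193 193 193 194 193 194 194 195 194 193 194 194 192 194 194 195 195 196 194 193 196 195 195 195 197 197 197 197 197 199 198 194 184 196 199]
```

```bash
python3 -c "
from cell import robot
print(robot.hand_in())"
```

```text
the job is handed in; nothing more can be done
None
```

The cover lies in the pump's rebate with its lug through the gap, and the closed pump stands on its pocket floor with the lug over the boss; I handed it in at about 50 s. The final wrist picture put the pump within about 1 mm of the pocket centre, but `hand_in()` returned no verdict. I gripped the pump by its x = ±29 mm sides instead of the y sides you named, because by the stated sizes the gripper's body would have hit a crankcase stud.

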